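Change the cartridge of a flow cell with its flip-over loader

TASK

Change the cartridge in the flow cell: lift the blank out of its nest and lay it flat on the empty seat of the cartridge rest, and press the sensor cartridge, the one with the narrow contact tongue, home in the open flipper, sensing face outward and tongue between its two pins. Swing the flipper with it right over onto the nest, push its ejector button fully in and let go, so that the cartridge drops face down into the nest under the closed flipper. Leave the tongueless cartridge and everything else on the bench where it is.

Things in the scene. Friction and masses are not known exactly. Their poses are not given: they have to be found in the camera images.
- chip_centre (a point): Centre of the sensor cartridge (40 g), 84x28x12 mm, which lies face up on the cartridge rest. x lengthwise, y across its 28 mm width (grasp so), z out of the sensing face, 6 mm away. White carrier plate 3.5 mm thick, full length; on it a grey block 60 mm long, x -30 to 30 mm, 8.5 mm high, with a glass pane and electrode strips on its face; both are 28 mm wide, flush.
- chip_tongue (a point): End of the sensor cartridge's contact tongue, at x = 42 mm from chip_centre: beyond x = 33 mm the carrier is only 14 mm wide, with metal contacts. At the other end, x = -42 mm, it has its full width.
- optic_centre (a point): Centre of another cartridge on the rest, of a type for another instrument: same size and also face up, but with no tongue (28 mm wide at both ends) and no electrode strips. Not needed.
- blank_centre (a point): Centre of the storage blank that lies in the nest at the start, carrier side up (z): all grey dummy cartridge, 40 g, 84x28x12 mm, x lengthwise, y across its 28 mm width (grasp so), no tongue. It must leave the nest before the flipper can close.
- free_seat (a point): Middle of the top of the rest's seat that is empty at the start, 15 mm above the bench; x lengthwise, y across, z up. A cartridge lying on it has its centre 6 mm above this point.
- chip_rest: Cartridge rest, fixed grey plate 110x164x8 mm, origin under its centre. Three white seats 76x18 mm, tops 15 mm above the bench, at its y = -56, 0 and 56 mm (the last is free_seat); a pin 5 mm thick, 20 mm tall at x = -49 and 49 mm of each. Sensor and tongueless cartridge lie on the other two, in either order, along the rest's x; the tongue looks to +x.
- flow_cell: Fixed base of the loader, aluminium plate 128x108 mm, top 13 mm above the bench, origin on the bench under the middle of the hinge axis. x along the hinge, away from the robot; y from the hinge to the nest side; z up. Hinge posts at x = -57 and 57 mm, up to 52 mm high.
- nest (a point): Middle of the nest: top of the flow cell's rubber gasket, 24 mm above the bench, 36 mm from the hinge axis on the fixed base; x, y, z as flow_cell. Four coned pins, tips 14 mm above the gasket, at x = -34 and 26, y = -18 and 18 mm, and end stops 4 mm high beyond x = -32.5 and 32.5 mm guide the cartridge. A grey block 80x40 mm round it is 4 mm lower.
- flipper (a joint): Angle of the flipper, a hinged white plate 100x48x6 mm. 0: swung over, level above the nest, seat looking down. 2.76: open stop. Starts at 2.42 to 2.70, sloping up from the hinge at 41 to 25 degrees, seat looking up and towards the nest. Stiff friction hinge (0.4 N m: 4.5 N at the handle, 11 N at the seat): stays where left.
- flipper_hinge (a point): Point on the hinge axis, mid-length, 42.5 mm above the bench; axes turn with the flipper: x along the hinge axis (as flow_cell's x), y from the hinge out to the handle, z out of the plate's back.
- flipper_seat (a point): Middle of the flipper's seat, 36 mm from the hinge axis; axes as flipper_hinge, so +z points into the plate: push the cartridge in along +z, carrier against the seat, face outward, tongue to +x. Home, its centre is 6 mm from here along -z. The seat is a bar 76x18 mm, 4 mm proud of the plate: room for fingertips beside the cartridge.
- flipper_key (a point): Midway between the two pins that take the tongue, 37 mm from flipper_seat along x; they are 6 mm thick, at y = -11 and 11 mm, tips 4 mm above the seat, as are two pins at x = -46 mm. Side pins stand at x = -34 and 26, y = -18 and 18 mm, tips 5 mm above the seat. All have coned tips and leave the cartridge 0.8 mm play.
- plunger_end (a point): Far ball plunger, 45 mm from flipper_seat along x, ball centre 6.5 mm above the seat; its twin is at x = -45 mm. Their housings (x beyond 50 and -50 mm) rise 11 mm above the seat. Pushed outward by the carrier's ends, they snap over it: about 3 to 6 N presses the cartridge home over the last 6 mm, and it then holds upside down.
- flipper_handle (a point): Centre of the flipper's handle, 88 mm from the hinge axis: a black grip sleeve 16 mm thick, 34 mm long along the hinge direction, flat ends, turning freely on its pin; a neck 14 mm wide joins its middle to the plate's edge, 27 mm nearer the hinge. Pinched end to end it turns as the flipper swings, so the hand need not. Axes as flipper_hinge.
- button_top (a point): Middle of the end of the black ejector button (18 mm across) on the flipper's back, over the seat's middle; z out of the back. With the flipper swung over it looks up, 72 mm above the bench. Pressed 9 mm to its stop (3 to 6 N) it pushes the cartridge out, 11 mm down into the nest; it springs back when let go.
- ejector (a joint): Travel of the ejector button: 0 = out, 0.009 m = fully pressed.
- spirit_bottle: clear litre bottle, 78 mm across, 232 mm tall, standing behind the loader; origin under its centre
- tube_rack: empty grey grid rack for tubes, 62x180x56 mm, left of the loader; origin under its centre
- tip_box: lidded pipette-tip box with a coloured lid, 92x122x67 mm, left of the cartridge rest; origin under its centre
- reader: black code-reader head, 37x62x30 mm, lying left of the cartridge rest; origin under its centre
Mind the look-alikes: they are no part of the job. Leave any yellow look-alike of the part that bears chip_centre alone.

How it is judged:
By the outcome, as a careful person would: the job done as asked, in the order asked, and still so for the second after the job is handed in, with the robot touching nothing.
It also fails if it takes over 61 s, if anything falls off the work surface, if the arm or the gripper's body presses on something with over 40 N, if the wrist force passes 120 N, or if a joint passes its speed limit or range.

ROBOT

A 6-joint arm with a two-finger parallel gripper is mounted at the origin on a cart in front of the work surface, level with it; the furniture and walls round the work are solid. World frame = base frame: x ahead of the robot, y to its left, z up, the work surface at z = 0. Lengths are in m, angles in rad, forces in N, time in s.
With the tool pointing down it reaches from about 0.35 to 0.85 m from the base axis. Payload 8.1 kg.
Tool frame: the origin (TCP) lies at the very end of the fingers, on their centre line; the grasp point (between the pads) lies 19 mm behind it; z points along the fingers, y is the direction in which the jaws open and shut (so a half turn about z gives the same grasp; the last joint's range is limited). The gripper opens to 93 mm and grips with 3 to 60 N. Pads are 15 mm wide; open, the fingers measure 128 mm over their backs; the gripper's body (75 mm by 188 mm) begins 65 mm behind the grasp point.
Start: joints at [-1.398, 0.13, 1.488, -0, 1.523, -0.085], TCP at [0.153, -0.58, 0.219] pointing down, gripper open.
Joint ranges: [-2.96, 2.96], [-0.89, 2.26], [0.02, 2.5], [-1.34, 4.48], [0, 2.73], [-2.66, 2.66]. Speed limits (rad/s): [2.39, 2.39, 2.79, 3.14, 3.14, 3.14].

INTERFACE

Orientations are given as a rotation vector (axis times angle).
In Python, from plant import read_state, read_camera, close_job gives the robot as it stands.
- The arm moves only by the tool jog_arm, never from a script. Its argument "motion" is one flat list of numbers, 7 for each row, row after row: the opening, from 0 (shut) to 1 (fully open), then the shift along the tool's x, y, z scaled (see below), then the turn, a rotation vector about the tool's x, y, z scaled (see below). A call has 1 to 8 rows; each row is the pose to reach, as a shift and turn from the pose measured when the call began, along the tool's axes at that moment; what a row does not reach only later rows make up. The controller multiplies each number of a shift by 0.5 m and each number of a turn by 90 degrees. A row lasts 1/10 s, in which the tool goes at most 50 mm and 8.59 degrees, less where a joint would pass 70% of its speed; a pose out of reach is approached as far as the arm can. A call with a number of a shift or a turn outside -1 to 1 is refused whole. A call with a gripper value outside its range is refused whole. The fingers move at their own pace and stop on an object; "grip_force" is the grip in N (left out, the last holds). Time passes only in rows, so rows that repeat a pose let the fingers close. It gives the time, the measured TCP pose, the force and the opening at its end, in the units of the state.
- read_state(): the state, without advancing time (a new reading comes with each control period).
- read_camera(name): name is "scene" or "top" or "wrist"; returns a dict with "frame" (400x640x3 uint8, red, green, blue), "vertical_fov" (degrees; the focal length in pixels is half the picture's height over the tangent of half this angle, whatever the lens; pixels are square), "cx", "cy" (the principal point, pixels), "world_from_camera" (4x4, takes a point from camera to world coordinates); the wrist camera has in their place "hand_eye" (4x4, takes a point from camera to tool coordinates, whose origin is the TCP and whose axes are the flange's). Camera axes: x right, y down, z forward; pixel columns grow to the right and rows downward; lengths in m; the calibration is good to about 2 mm. A picture is of the moment at which its call begins: read the wrist's pose just before it. There is no depth.
- close_job(): hands the job in, once; it reports no verdict.
The state is a dict: "t": time; "q": joint angles; "dq": joint speeds; "joint_torque": joint torques, N m; "tool_pos": TCP position; "orientation": TCP orientation; "force": force on the tool from outside, world axes, zero at the start; "wrist_torque": the same for the moment, N m; "opening": finger opening in m.
Only numpy, scipy, OpenCV 4.12 (cv2) and the standard library are available. Lean on these libraries where they do the work, as an engineer would, in place of code of your own. Each camera call takes 0.05 s, during which the arm holds its last target.

## Working session

There is one attempt and no reset: what is moved stays moved. The work goes in short steps, Python scripts to look and compute and a tool call to move; the robot and the scene stay as the last step left them, time stands still between calls to the robot, and variables do not carry over. Pictures are saved under pics/ and viewed, and the job is handed in when it is done.

Besides the shell and the picture viewer there is one more tool, called after "Call:" by a JSON object that holds its "fn" and its "kwargs". jog_arm: Moves the arm, as the interface text tells. Its arguments: {"type":"object","properties":{"motion":{"type":"array","items":{"type":"number"}},"grip_force":{"type":"number"}},"required":["motion"]}

```bash
mkdir -p pics; ls; python3 - <<'E'
from plant import *
import cv2
print(read_state())
for n in ("scene","top","wrist"):
    c=read_camera(n); cv2.imwrite(f"pics/{n}0.png",c["frame"][:,:,::-1]); print(n,{k:v for k,v in c.items() if k!="frame"})
E
```

```text
pics
{'t': 0.0, 'q': array([-1.39839262e+00,  1.31130609e-01,  1.48923527e+00,  2.31909517e-05,
        1.52296029e+00, -8.54020051e-02]), 'dq': array([-0.00032979,  0.00039292,  0.00218492,  0.00089089, -0.00126994,
        0.00012993]), 'joint_torque': array([-2.59004137e-04, -5.59842968e+01, -4.91759777e+01,  7.66974804e-02,
        3.52012482e-02, -1.24688709e-04]), 'tool_pos': array([ 0.15291273, -0.57963604,  0.21762984]), 'orientation': array([-3.11381023e+00, -4.03615221e-01,  8.20195707e-05]), 'force': array([-0.13266013,  0.34390823,  0.41571063]), 'wrist_torque': array([-0.00205451,  0.00883019,  0.0195534 ]), 'opening': 0.09299707993829175}
scene {'vertical_fov': 42.533878822700885, 'cx': 323.1398321781404, 'cy': 199.67058789256242, 'world_from_camera': array([[-0.582882  , -0.41220889,  0.70023739, -0.38849518],
       [-0.8125466 ,  0.29137125, -0.50484732,  1.10253474],
       [ 0.00407351, -0.86324193, -0.50477399,  0.75391431],
       [ 0.        ,  0.        ,  0.        ,  1.        ]])}
top {'vertical_fov': 47.82442452697339, 'cx': 323.6954001119738, 'cy': 207.7994746730589, 'world_from_camera': array([[-0.02262358, -0.99742114,  0.06811192,  0.46727806],
       [-0.99973407,  0.02226631, -0.00600016,  0.42383241],
       [ 0.00446808, -0.06822955, -0.99765964,  1.32821363],
       [ 0.        ,  0.        ,  0.        ,  1.        ]])}
wrist {'vertical_fov': 66.39454383378528, 'cx': 320.4459954438925, 'cy': 204.41035911584558, 'hand_eye': array([[ 1.22950450e-03, -9.69886046e-01, -2.43556043e-01,
         6.85824010e-02],
       [ 9.99998619e-01,  9.20045900e-04,  1.38433485e-03,
        -9.68890639e-05],
       [-1.11856431e-03, -2.43557408e-01,  9.69885837e-01,
        -1.66994780e-01],
       [ 0.00000000e+00,  0.00000000e+00,  0.00000000e+00,
         1.00000000e+00]])}
```

View pics/scene0.png

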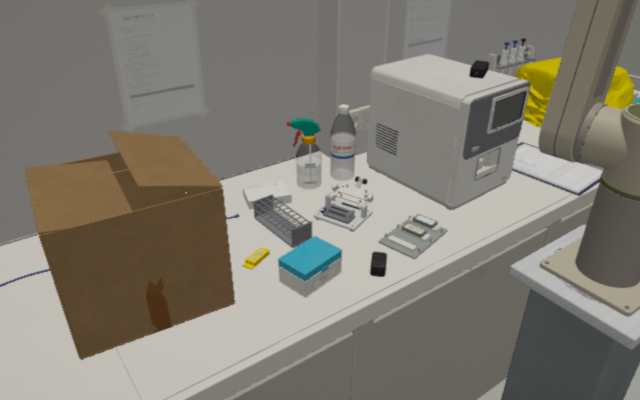

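View pics/top0.png

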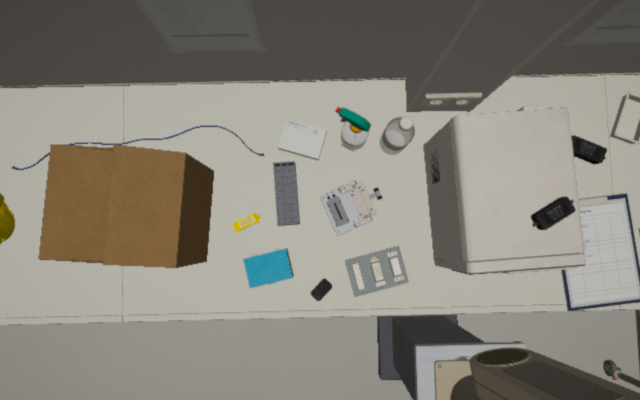

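View pics/wrist0.png

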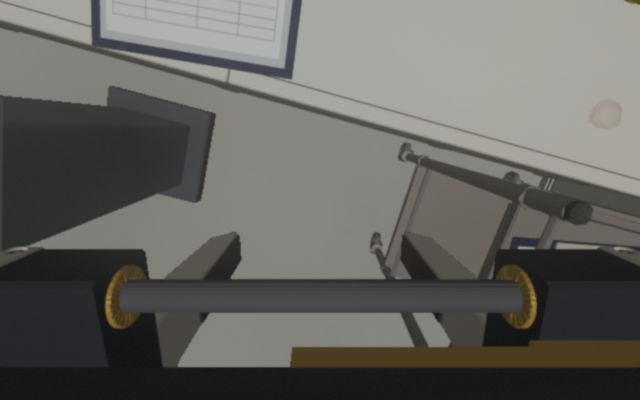

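```bash
cat > h.py <<'E'
import numpy as np, cv2
from plant import *
from scipy.spatial.transform import Rotation as R
def cam(n):
    if n=="wrist":
        s=read_state(); c=read_camera(n)
        T=np.eye(4);T[:3,:3]=R.from_rotvec(s["orientation"]).as_matrix();T[:3,3]=s["tool_pos"]
        c["world_from_camera"]=T@c["hand_eye"]
    else: c=read_camera(n)
    np.savez(f"{n}.npz",**{k:v for k,v in c.items()})
    return c
def load(n): return dict(np.load(f"{n}.npz"))
def ray(c,u,v):
    f=200/np.tan(np.radians(float(c["vertical_fov"]))/2)
    d=np.array([(u-c["cx"])/f,(v-c["cy"])/f,1.]); W=c["world_from_camera"]
    return W[:3,3],W[:3,:3]@d
def at(c,u,v,z):
    o,d=ray(c,u,v); return o+d*(z-o[2])/d[2]
def proj(c,p):
    W=np.linalg.inv(c["world_from_camera"]);q=W[:3,:3]@np.asarray(p)+W[:3,3]
    f=200/np.tan(np.radians(float(c["vertical_fov"]))/2)
    return np.array([c["cx"]+f*q[0]/q[2],c["cy"]+f*q[1]/q[2]])
def tri(*cr):
    A=0;b=0
    for c,u,v in cr:
        o,d=ray(c,u,v);d=d/np.linalg.norm(d);P=np.eye(3)-np.outer(d,d);A=A+P;b=b+P@o
    return np.linalg.solve(A,b)
def crop(c,x,y,w,h,s,name):
    im=c["frame"][y:y+h,x:x+w,::-1]
    cv2.imwrite(f"pics/{name}.png",cv2.resize(im,None,fx=s,fy=s,interpolation=cv2.INTER_CUBIC))
E
python3 - <<'E'
from h import *
c=cam("top");crop(c,310,170,120,130,4.5,"topc")
c2=cam("scene");crop(c2,300,170,160,100,5,"scenec")
for u,v in [(430,115),(430,270),(582,265),(575,110)]: print(at(c,u,v,.3),at(c,u,v,0.0))
print([ (p,tri((c,*p),(c2,*q))) for p,q in [((455,112),(372,66)),((440,268),(412,190)),((570,108),(435,62)),((580,263),(522,100)),((428,140),(372,66))]])
E
```

```text
[0.74771013 0.16620329 0.3       ] [0.82953129 0.09103532 0.        ]
[0.39086744 0.18002769 0.3       ] [0.36857326 0.10889324 0.        ]
[ 0.39421148 -0.16587403  0.3       ] [ 0.37289298 -0.33793159  0.        ]
[ 0.75230562 -0.1716882   0.3       ] [ 0.83546758 -0.34544216  0.        ]
[((455, 112), array([0.7426751 , 0.11621684, 0.33347624])), ((440, 268), array([0.41836036, 0.1521134 , 0.09019213])), ((570, 108), array([ 0.75576525, -0.16411595,  0.29798114])), ((580, 263), array([ 0.40477648, -0.16822604,  0.27324091])), ((428, 140), array([0.67205941, 0.1830366 , 0.36051765]))]
```

View pics/topc.png

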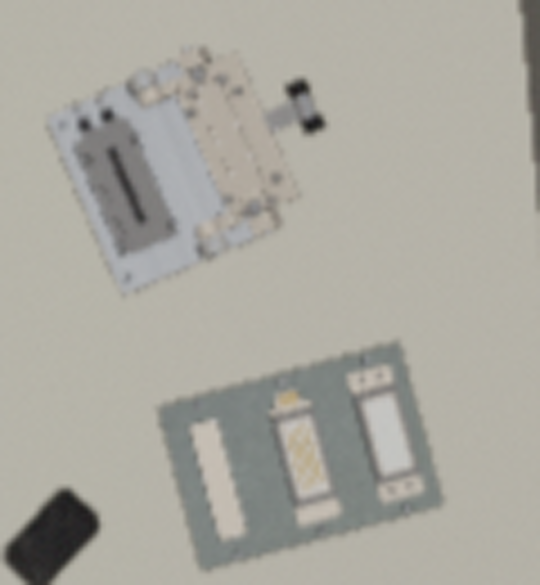

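View pics/scenec.png

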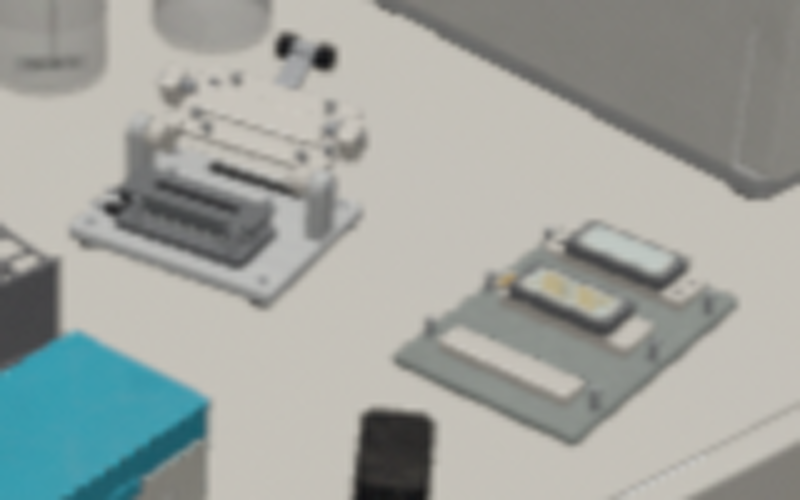

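```bash
cat >> h.py <<'E'
def mv(pos,Rt=None):
    s=read_state();R0=R.from_rotvec(s["orientation"])
    sh=R0.inv().apply(np.asarray(pos)-s["tool_pos"])/0.5
    tu=np.zeros(3) if Rt is None else (R0.inv()*Rt).as_rotvec()/(np.pi/2)
    print("t",round(s["t"],2),"shift",sh.round(4),"turn",tu.round(4), "dist mm",round(np.linalg.norm(sh)*500,1),"deg",round(np.linalg.norm(tu)*90,1))
def down(psi):  # tool x at yaw psi, z down
    c,s_=np.cos(psi),np.sin(psi)
    return R.from_matrix(np.array([[c,s_,0],[s_,-c,0],[0,0,-1]]))
E
python3 -c "
from h import *
mv((.35,-.4,.5));mv((.4,-.05,.5));mv((.38,.28,.42))"
```

```text
t 0.25 shift [ 0.4729 -0.2479 -0.5635] turn [0. 0. 0.] dist mm 388.1 deg 0.0
t 0.25 shift [ 0.7481 -0.8993 -0.5629] turn [0. 0. 0.] dist mm 649.1 deg 0.0
t 0.25 shift [ 0.8776 -1.5475 -0.4023] turn [0. 0. 0.] dist mm 912.0 deg 0.0
```

Call:
{"fn": "jog_arm", "kwargs": {"motion": [0.6, 0.47, -0.25, -0.56, 0, 0, 0, 0.6, 0.47, -0.25, -0.56, 0, 0, 0, 0.6, 0.47, -0.25, -0.56, 0, 0, 0, 0.6, 0.47, -0.25, -0.56, 0, 0, 0, 0.6, 0.47, -0.25, -0.56, 0, 0, 0, 0.6, 0.47, -0.25, -0.56, 0, 0, 0, 0.6, 0.47, -0.25, -0.56, 0, 0, 0, 0.6, 0.75, -0.9, -0.56, 0, 0, 0]}}

```text
t: 1.05
tool_pos: [0.3417, -0.3682, 0.479]
orientation: [3.112, 0.403, 0.004]
force: [1.4, 1.0, 0.1]
opening: 0.0557
```

```bash
python3 -c "
from h import *
print(read_state())
mv((.4,-.05,.5));mv((.38,.28,.42))"
```

```text
{'t': 1.05, 'q': array([-9.25220125e-01, -8.63390277e-02,  1.23477160e+00,  5.21075057e-04,
        1.98920051e+00,  3.88353271e-01]), 'dq': array([ 0.70886344, -0.8676561 ,  0.84299744,  0.00500459,  0.06902436,
        0.69680501]), 'joint_torque': array([ -7.30825201, -34.86701131, -51.97382212,  -0.34193139,
         0.30826366,  -1.55899253]), 'tool_pos': array([ 0.34168014, -0.36821269,  0.47903281]), 'orientation': array([3.1124205 , 0.40285121, 0.00371983]), 'force': array([1.3783001 , 1.04693   , 0.13762963]), 'wrist_torque': array([-0.00200643, -0.04591485, -0.01396703]), 'opening': 0.05570182963276193}
t 1.05 shift [ 0.2749 -0.5856 -0.0434] turn [0. 0. 0.] dist mm 324.2 deg 0.0
t 1.05 shift [ 0.404  -1.2346  0.1145] turn [0. 0. 0.] dist mm 652.0 deg 0.0
```

Call:
{"fn": "jog_arm", "kwargs": {"motion": [0.6, 0.27, -0.59, -0.04, 0, 0, 0, 0.6, 0.27, -0.59, -0.04, 0, 0, 0, 0.6, 0.27, -0.59, -0.04, 0, 0, 0, 0.6, 0.27, -0.59, -0.04, 0, 0, 0, 0.6, 0.27, -0.59, -0.04, 0, 0, 0, 0.6, 0.27, -0.59, -0.04, 0, 0, 0, 0.6, 0.37, -1.0, -0.02, 0, 0, 0, 0.6, 0.37, -1.0, -0.02, 0, 0, 0]}}

```text
t: 1.85
tool_pos: [0.3926, 0.0291, 0.4929]
orientation: [3.112, 0.402, 0.005]
force: [1.7, 0.7, 0.1]
opening: 0.0558
```

```bash
python3 -c "
from h import *
mv((.38,.28,.42))"
```

```text
t 1.85 shift [ 0.1029 -0.4922  0.1442] turn [0. 0. 0.] dist mm 261.6 deg 0.0
```

Call:
{"fn": "jog_arm", "kwargs": {"motion": [0.6, 0.2, -0.49, 0.14, 0, 0, 0, 0.6, 0.2, -0.49, 0.14, 0, 0, 0, 0.6, 0.2, -0.49, 0.14, 0, 0, 0, 0.6, 0.2, -0.49, 0.14, 0, 0, 0, 0.6, 0.2, -0.49, 0.14, 0, 0, 0, 0.6, 0.2, -0.49, 0.14, 0, 0, 0, 0.6, 0.2, -0.49, 0.14, 0, 0, 0]}}

```text
t: 2.55
tool_pos: [0.4263, 0.2939, 0.4195]
orientation: [3.111, 0.408, -0.002]
force: [0.8, -1.3, -0.0]
opening: 0.0559
```

```bash
python3 -c "
from h import *
c=cam('wrist');crop(c,0,0,640,400,1.25,'w1')"
```

```text
(no output)
```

View pics/w1.png

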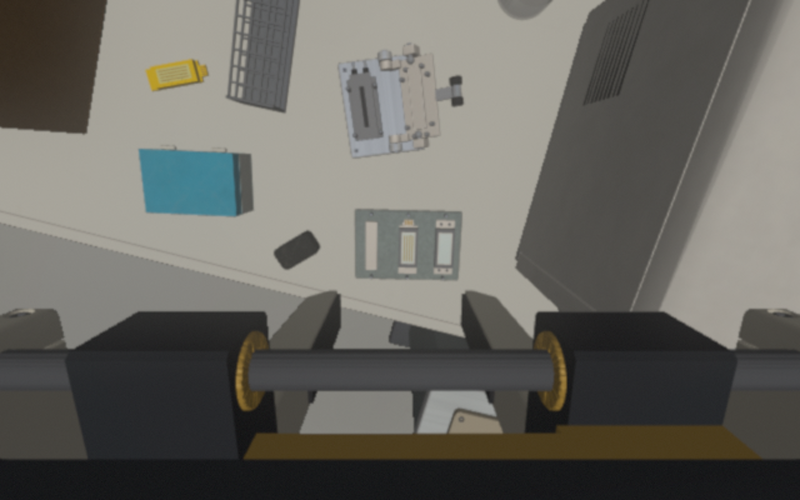

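```bash
python3 -c "
from h import *
c=load('wrist')
g=lambda u,v,z:print((u,v),at(c,u/1.25,v/1.25,z).round(4))
print('blank');g(365,105,.036)
print('plate corners');g(339,66,.013);g(352,157,.013)
print('rest corners')
for p in [(355,209),(461,211),(460,280),(355,279)]: g(*p,.008)
print('chip/free');g(408,247,.027);g(372,246,.015)
print('handle');g(457,90,.09)
t=cam('top');print(at(t,310+310/4.5,170+107/4.5,.09), 'blank',at(t,310+126/4.5,170+185/4.5,.036),'chip',at(t,310+305/4.5,170+455/4.5,.027))
"
```

```text
blank
(365, 105) [0.5491 0.3743 0.036 ]
plate corners
(339, 66) [0.591  0.4233 0.013 ]
(352, 157) [0.4777 0.3783 0.013 ]
rest corners
(355, 209) [0.4045 0.357  0.008 ]
(461, 211) [0.4431 0.201  0.008 ]
(460, 280) [0.3378 0.1699 0.008 ]
(355, 279) [0.2964 0.3313 0.008 ]
chip/free
(408, 247) [0.3724 0.2655 0.027 ]
(372, 246) [0.3571 0.3182 0.015 ]
handle
(457, 90) [0.589  0.2649 0.09  ]
[0.58717937 0.2632714  0.09      ] blank [0.54505748 0.37522497 0.036     ] chip [0.37085535 0.26518192 0.027     ]
```

```bash
python3 -c "
from h import *
mv((.53,.36,.20),down(.385))"
```

```text
t 2.65 shift [ 0.2337 -0.082   0.4438] turn [ 0.0028 -0.0008 -0.0805] dist mm 254.1 deg 7.3
```

Call:
{"fn": "jog_arm", "kwargs": {"motion": [0.5, 0.234, -0.082, 0.444, 0, 0, -0.08, 0.5, 0.234, -0.082, 0.444, 0, 0, -0.08, 0.5, 0.234, -0.082, 0.444, 0, 0, -0.08, 0.5, 0.234, -0.082, 0.444, 0, 0, -0.08, 0.5, 0.234, -0.082, 0.444, 0, 0, -0.08, 0.5, 0.234, -0.082, 0.444, 0, 0, -0.08, 0.5, 0.234, -0.082, 0.444, 0, 0, -0.08]}}

```text
t: 3.35
tool_pos: [0.5301, 0.3583, 0.1989]
orientation: [3.079, 0.596, -0.001]
force: [-0.4, -0.6, 0.6]
opening: 0.0465
```

```bash
python3 -c "
from h import *
c=cam('wrist');crop(c,160,0,320,250,2.5,'w2');print(read_state()['tool_pos'])"
```

```text
[0.53090998 0.35906384 0.20166707]
```

View pics/w2.png

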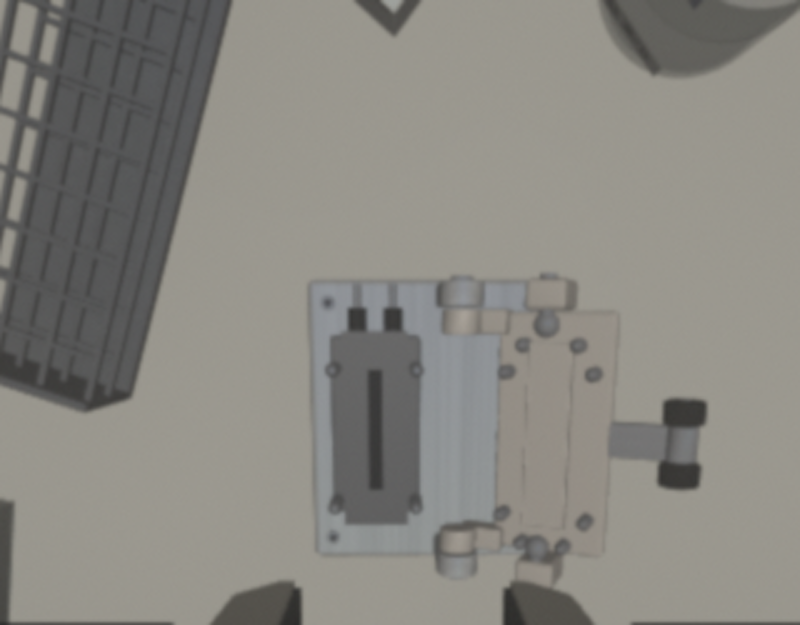

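```bash
cat > meas.py <<'E'
from h import *
c=load('wrist')
f=lambda u,v:(160+u/2.5,v/2.5)
P=[at(c,*f(*p),.038)[:2] for p in [(333,370),(417,370),(337,503),(415,505)]]
print(np.array(P).round(4))
ex=(P[0]+P[1]-P[2]-P[3]); print('x len',np.linalg.norm(ex)/2,'yaw',np.arctan2(ex[1],ex[0]), 'wid',np.linalg.norm(P[0]-P[1]),np.linalg.norm(P[2]-P[3]))
m=sum(P)/4; e=ex/np.linalg.norm(ex); nest=m+e*.004; print('nest',nest)
yaw=np.arctan2(e[1],e[0])
bs=[at(c,*f(*p),z)[:2] for p,z in [((376,370),.036),((374,489),.036)]];print('blank slot mid',(bs[0]+bs[1])/2,'yaw',np.arctan2(*(bs[0]-bs[1])[::-1]))
for p in [(311,281),(320,554)]:print('plate',at(c,*f(*p),.013))
F=200/np.tan(np.radians(float(c["vertical_fov"]))/2);K=np.array([[F,0,c['cx']],[0,F,c['cy']],[0,0,1]])
obj=np.array([[26,-18,-5],[26,18,-5],[-34,-18,-5],[-34,18,-5],[37,-11,-4],[37,11,-4],[-46,-11,-4],[-46,11,-4]],float)/1e3
img=np.array([f(*p) for p in [(507,372),(594,374),(502,513),(585,522),(523,345),(579,345),(521,543),(562,547)]])
ok,rv,tv=cv2.solvePnP(obj,img,K,None,flags=cv2.SOLVEPNP_SQPNP)
rv,tv=cv2.solvePnPRefineLM(obj,img,K,None,rv,tv)
pr=cv2.projectPoints(obj,rv,tv,K,None)[0][:,0];print('res',(pr-img).round(2).tolist())
W=c['world_from_camera'];Rm=W[:3,:3]@cv2.Rodrigues(rv)[0];p=W[:3,:3]@tv[:,0]+W[:3,3]
print('seat',p);print(Rm.round(3));print('theta',np.arctan2(Rm[2,1],-np.hypot(*Rm[:2,1])),'yaw',np.arctan2(Rm[1,0],Rm[0,0]))
# chain estimate
h=np.array([*nest,0])+np.array([e[1],-e[0],0])*.036; h[2]=.0425
for th in np.arange(2.42,2.71,.04):
    y=np.array([-e[1]*np.cos(th),e[0]*np.cos(th),np.sin(th)]); z=np.array([e[1]*np.sin(th),-e[0]*np.sin(th),np.cos(th)]); x=np.array([*e,0])
    hd=proj(c,h+y*.088)
    # seat plane height offset unknown: fit
    print(round(th,2),'handle px',((hd-[160,0])*2.5).round(1))
print('hinge',h,'seat-hinge along y,z',Rm.T@(p-h))
E
python3 meas.py
```

```text
[[0.5638 0.4015]
 [0.5771 0.3686]
 [0.5104 0.3794]
 [0.5224 0.3471]]
x len 0.05828335934934919 yaw 0.3830898635711433 wid 0.0354925697146814 0.03442405286336743
nest [0.54710316 0.37561599]
blank slot mid [0.5461701  0.37552835] yaw 0.3587032484353585
plate [0.59414001 0.42549659 0.013     ]
plate [0.47726561 0.37755722 0.013     ]
res [[-0.0, -0.01], [-0.41, -0.02], [0.03, -0.03], [-0.27, 0.18], [0.76, 0.0], [-0.5, 0.11], [-1.54, -0.66], [1.94, 0.39]]
seat [0.57328248 0.30744186 0.04914997]
[[ 0.929  0.337  0.152]
 [ 0.368 -0.804 -0.467]
 [-0.035  0.49  -0.871]]
theta 2.629637800585275 yaw 0.3773367638236931
2.42 handle px [660.7 454.4]
2.46 handle px [664.6 453.1]
2.5 handle px [668.  451.8]
2.54 handle px [670.9 450.4]
2.58 handle px [673.3 449.1]
2.62 handle px [675.4 447.7]
2.66 handle px [677.  446.3]
2.7 handle px [678.1 445. ]
hinge [0.56055953 0.34222548 0.0425    ] seat-hinge along y,z [-0.00122225  0.03551158  0.01238668]
```

```bash
python3 -c "
from h import *
mv((.5465,.3755,.09),down(.383));mv((.5465,.3755,.026),down(.383))"
```

```text
t 3.4 shift [ 0.0407 -0.0199  0.2233] turn [ 0.0029 -0.0015 -0.0001] dist mm 113.9 deg 0.3
t 3.4 shift [ 0.0404 -0.0204  0.3513] turn [ 0.0029 -0.0015 -0.0001] dist mm 177.1 deg 0.3
```

Call:
{"fn": "jog_arm", "kwargs": {"motion": [0.42, 0.041, -0.02, 0.2, 0.003, -0.001, 0, 0.42, 0.041, -0.02, 0.2, 0.003, -0.001, 0, 0.42, 0.041, -0.02, 0.22, 0.003, -0.001, 0, 0.42, 0.041, -0.02, 0.22, 0.003, -0.001, 0, 0.42, 0.041, -0.02, 0.28, 0.003, -0.001, 0, 0.42, 0.041, -0.02, 0.32, 0.003, -0.001, 0, 0.42, 0.041, -0.02, 0.351, 0.003, -0.001, 0, 0.42, 0.041, -0.02, 0.351, 0.003, -0.001, 0]}}

```text
t: 4.2
tool_pos: [0.5469, 0.3753, 0.027]
orientation: [-3.084, -0.597, -0.001]
force: [-0.4, -0.7, -0.3]
opening: 0.0391
```

```bash
python3 -c "
from h import *
c=cam('wrist');crop(c,120,100,400,200,2,'w3');s=read_state();print(s['tool_pos'],s['orientation'],s['force'])"
```

```text
[0.54747494 0.375634   0.02799317] [-3.08347432 -0.59746269 -0.00330319] [-0.44286792 -0.00625921 -0.63592371]
```

View pics/w3.png

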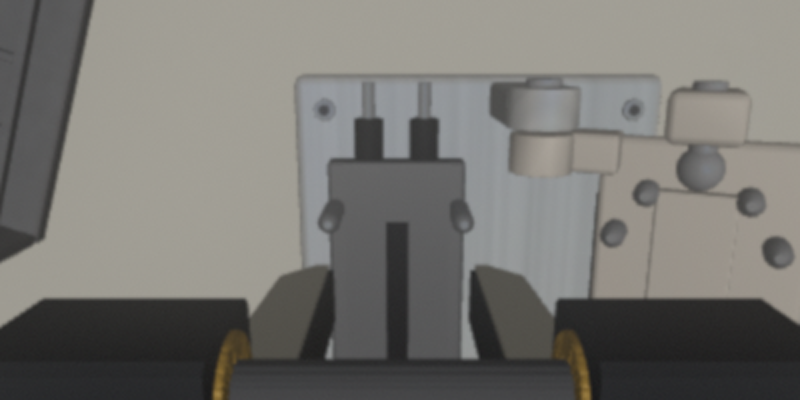

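Call:
{"fn": "jog_arm", "kwargs": {"motion": [0, 0, 0, 0.002, 0, 0, 0, 0, 0, 0, 0.002, 0, 0, 0, 0, 0, 0, 0.002, 0, 0, 0, 0, 0, 0, 0.002, 0, 0, 0], "grip_force": 15}}

```text
t: 4.65
tool_pos: [0.5489, 0.3766, 0.0296]
orientation: [-3.082, -0.597, -0.009]
force: [-0.5, -1.3, 6.4]
opening: 0.0277
```

```bash
python3 -c "
from h import *
s=read_state();print(s['tool_pos'],s['orientation'],s['force'],s['wrist_torque'])
for i in range(4):
  c=read_camera('top');s=read_state();print(s['tool_pos'],s['orientation'])
"
```

```text
[0.54892398 0.37655176 0.02955825] [-3.08222251 -0.59729333 -0.00863193] [-0.51076428 -1.33254434  6.36385096] [-0.07013129  0.1479946   0.0594969 ]
[0.54890403 0.37655708 0.02954629] [-3.08222371 -0.59730922 -0.00856261]
[0.54892706 0.37652661 0.02956059] [-3.08225194 -0.59730233 -0.00864422]
[0.54890303 0.37652249 0.02952658] [-3.08226495 -0.59729122 -0.00851631]
[0.54889243 0.37655695 0.02954747] [-3.0822216  -0.59740247 -0.00857957]
```

Call:
{"fn": "jog_arm", "kwargs": {"motion": [0, 0, 0, -0.02, 0, 0, 0, 0, 0, 0, -0.06, 0, 0, 0, 0, 0, 0, -0.12, 0, 0, 0, 0, 0, 0, -0.18, 0, 0, 0, 0, 0, 0, -0.18, 0, 0, 0]}}

```text
t: 5.35
tool_pos: [0.5518, 0.3781, 0.1269]
orientation: [-3.079, -0.597, -0.024]
force: [1.3, 0.3, 1.5]
opening: 0.0279
```

```bash
python3 -c "
from h import *
c=cam('wrist');crop(c,120,100,400,200,2,'w4');s=read_state();print(s['tool_pos'],s['orientation'],s['force'],s['wrist_torque'],s['opening'])"
```

```text
[0.55065449 0.37748852 0.12395775] [-3.08009886 -0.59693089 -0.01881608] [ 0.30767508  0.39682115 -0.73523843] [-0.02004578 -0.04026199  0.02565338] 0.027380368146963558
```

View pics/w4.png

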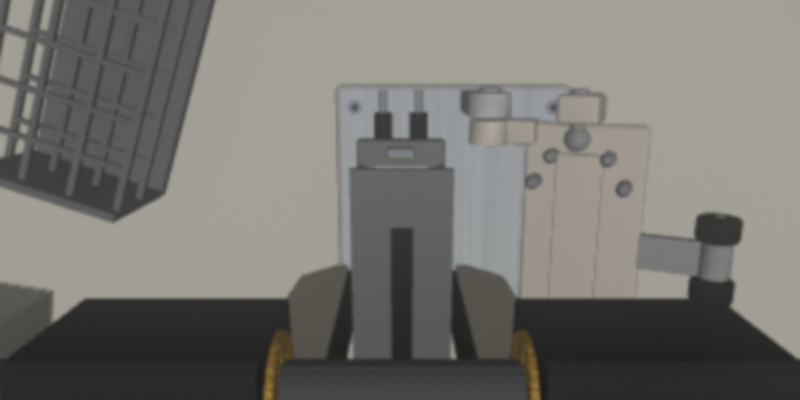

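```bash
python3 -c "
from h import *
mv((.345,.318,.17),down(.26))"
```

```text
t 5.4 shift [-0.4248 -0.0435 -0.0974] turn [-0.0016 -0.0079  0.0782] dist mm 219.0 deg 7.1
```

Call:
{"fn": "jog_arm", "kwargs": {"motion": [0, -0.1, -0.01, -0.09, 0, -0.008, 0.02, 0, -0.2, -0.02, -0.097, 0, -0.008, 0.04, 0, -0.3, -0.03, -0.097, 0, -0.008, 0.06, 0, -0.4, -0.04, -0.097, 0, -0.008, 0.078, 0, -0.425, -0.043, -0.097, -0.002, -0.008, 0.078, 0, -0.425, -0.043, -0.097, -0.002, -0.008, 0.078, 0, -0.425, -0.043, -0.097, -0.002, -0.008, 0.078]}}

```text
t: 6.1
tool_pos: [0.3447, 0.3177, 0.1695]
orientation: [3.114, 0.409, 0.0]
force: [0.8, -0.9, -0.3]
opening: 0.0277
```

```bash
python3 -c "
from h import *
c=cam('wrist');crop(c,120,60,400,250,2,'w5');s=read_state();print(s['tool_pos'],s['orientation'],s['force'],s['wrist_torque'],s['opening'])"
```

```text
[0.34543058 0.31785923 0.16967145] [3.11438957e+00 4.08064120e-01 6.83843707e-04] [ 0.54762278 -0.34055795  0.89648078] [ 0.03041865 -0.02514567 -0.00836133] 0.027807998211286884
```

View pics/w5.png

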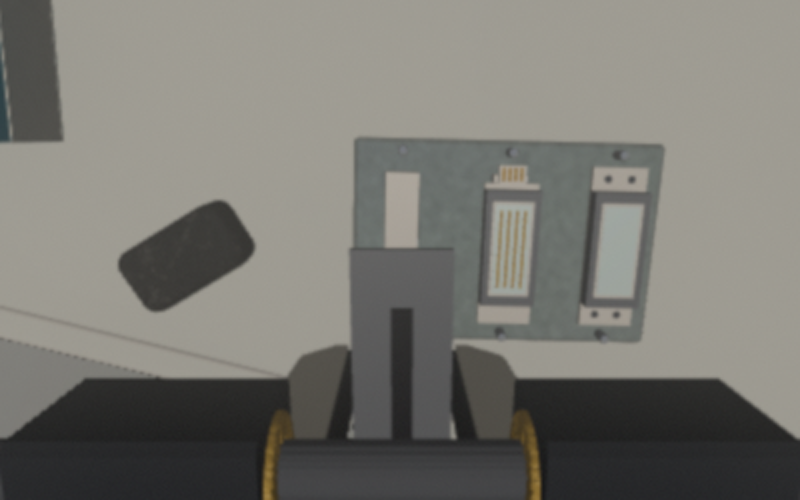

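```bash
cat > m2.py <<'E'
from h import *
c=load('wrist'); A=lambda u,v,z:at(c,120+u/2,60+v/2,z)[:2]
a,b,d=A(357,139,.008),A(663,146,.008),A(640,341,.008)
print('corners',a,b,d,np.linalg.norm(a-b),np.linalg.norm(b-d)); ctr=(a+d)/2
ey=(a-b)/np.linalg.norm(a-b); ex=np.array([ey[1],-ey[0]]);ex2=(b-d)/np.linalg.norm(b-d)
print('yaw',np.arctan2(ex[1],ex[0]),np.arctan2(ex2[1],ex2[0]),'ctr',ctr)
for z in (.02,.024):
  P=[A(403,150,z),A(513,152,z),A(621,154,z),A(501,333,z),A(603,336,z)]
  print(z,'pins sp',np.linalg.norm(P[0]-P[2]),np.linalg.norm(P[1]-P[3]),np.linalg.norm(P[2]-P[4]))
  e=P[0]-P[2];print('yaw',np.arctan2(-e[0],e[1]), 'mid seat',(P[1]+P[3])/2,'optic',(P[2]+P[4])/2)
Q=[A(487,190,.027),A(539,189,.027),A(480,303,.027),A(531,306,.027)]
print('chip block',sum(Q)/4,np.linalg.norm(Q[0]-Q[1]),np.linalg.norm(Q[0]-Q[2]),np.linalg.norm(Q[1]-Q[3]))
E1=A(485,186,.0185);E2=A(539,187,.0185);E3=A(478,322,.0185);E4=A(530,323,.0185)
m=(E1+E2)/2-(E3+E4)/2;print('chip yaw',np.arctan2(m[1],m[0]),np.linalg.norm(m),'back mid',(E3+E4)/2)
E
python3 m2.py
```

```text
corners [0.40338049 0.35665208] [0.44148544 0.20103247] [0.33710407 0.17486846] 0.16021687707405702 0.10761053281491138
yaw 0.24013478848072387 0.24559779736474657 ctr [0.37024228 0.26576027]
0.02 pins sp 0.11035038111751691 0.09610754736235853 0.09684924431977253
yaw 0.24443450631157762 mid seat [0.37122691 0.26679794] optic [0.38421606 0.2131502 ]
0.024 pins sp 0.10895570964135826 0.09489288499696896 0.09562520796237683
yaw 0.2444345063115773 mid seat [0.37172845 0.2676673 ] optic [0.38455343 0.2146976 ]
chip block [0.37116255 0.26673769] 0.026078564404409373 0.05881885759595547 0.06094402637082137
chip yaw 0.2471523912465354 0.07320942389437543 back mid [0.33028462 0.25524404]
```

```bash
cat >> m2.py <<'E'
print('---scaled')
def A(u,v,z,s=1.022): 
    u=120+u/2;v=60+v/2; return at(c,c['cx']+(u-c['cx'])*s,c['cy']+(v-c['cy'])*s,z)[:2]
a,b,d=A(357,139,.008),A(663,146,.008),A(640,341,.008)
print(np.linalg.norm(a-b),np.linalg.norm(b-d),'ctr',(a+d)/2)
e=np.array([np.cos(.244),np.sin(.244)]);n=np.array([-e[1],e[0]])
print('free',a-.026*n-.055*e,(a+d)/2+.056*n,'mid from b',b+.082*n-.055*e)
P=[A(403,150,.022),A(513,152,.022),A(621,154,.022),A(501,333,.022),A(603,336,.022)]
print('free pins',P[0]-.049*e,(P[1]+P[3])/2+.056*n,'mid',(P[1]+P[3])/2)
# top
t=cam('top');crop(t,330,230,100,80,8,'t5')
E
python3 m2.py | sed -n '/scaled/,$p'
```

```text
---scaled
0.1635431442878945 0.10989525431385634 ctr [0.37104997 0.2646439 ]
free [0.35777928 0.31902555] [0.35752115 0.31898515] mid from b [0.37058998 0.26497756]
free pins [0.35838449 0.32069236] [0.35870334 0.3205417 ] mid [0.37223216 0.26620045]
```

View pics/t5.png

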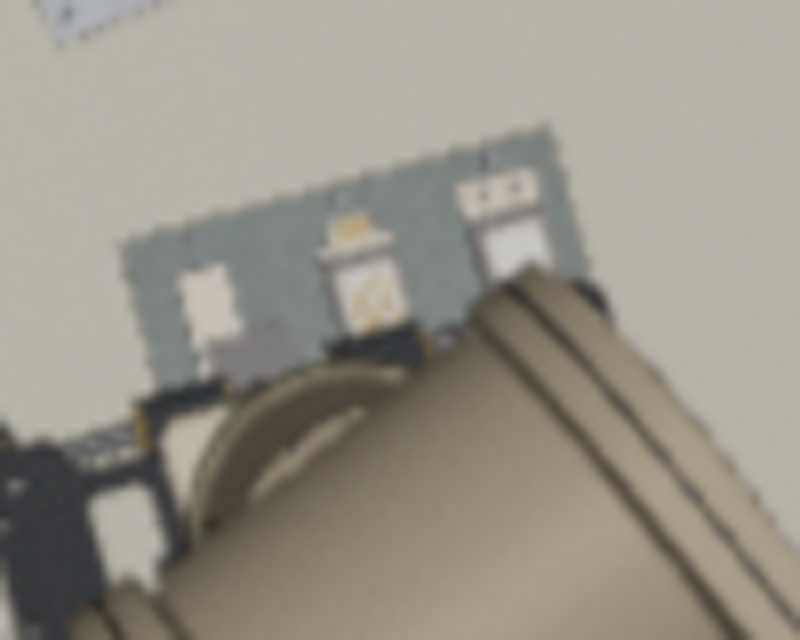

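```bash
python3 - <<'E'
from h import *
c=load('wrist')
s=1.022
for s in (1,1.022):
  u,v=120+402/2,60+249/2
  p=at(c,c['cx']+(u-c['cx'])*s,c['cy']+(v-c['cy'])*s,.176);Rd=down(.26)
  print(Rd.inv().apply(p-np.array([.3454,.3179,.1697])))
mv((.359,.3195,.17),down(.244));mv((.359,.3195,.026),down(.244))
E
```

```text
[ 0.03851975  0.00041134 -0.0063    ]
[ 0.03875635  0.00041717 -0.0063    ]
t 6.2 shift [ 0.0264  0.0037 -0.0006] turn [ 0.0004 -0.0001  0.0102] dist mm 13.3 deg 0.9
t 6.2 shift [0.0264 0.0035 0.2874] turn [ 0.0004 -0.0001  0.0102] dist mm 144.3 deg 0.9
```

Call:
{"fn": "jog_arm", "kwargs": {"motion": [0, 0.03, 0.004, 0.1, 0, 0, 0.01, 0, 0.03, 0.004, 0.18, 0, 0, 0.01, 0, 0.03, 0.004, 0.24, 0, 0, 0.01, 0, 0.03, 0.004, 0.27, 0, 0, 0.01, 0, 0.03, 0.004, 0.282, 0, 0, 0.01, 0, 0.03, 0.004, 0.286, 0, 0, 0.01, 0, 0.03, 0.004, 0.286, 0, 0, 0.01]}}

```text
t: 6.9
tool_pos: [0.3617, 0.3202, 0.0274]
orientation: [3.118, 0.382, 0.002]
force: [0.3, 0.1, -0.4]
opening: 0.0278
```

```bash
python3 - <<'E'
from h import *
c=cam('wrist');crop(c,120,60,400,250,2,'w6');s=read_state();print(s['tool_pos'],s['orientation'],s['force'],s['wrist_torque'],s['opening'])
c=cam('scene');crop(c,360,190,110,80,7,'s6')
E
```

```text
[0.36189718 0.3203348  0.02780708] [-3.11803200e+00 -3.82590106e-01 -2.82612792e-03] [0.6807726  0.09011689 0.62909818] [-0.01634982  0.06578697 -0.00678801] 0.027541316387450384
```

View pics/w6.png

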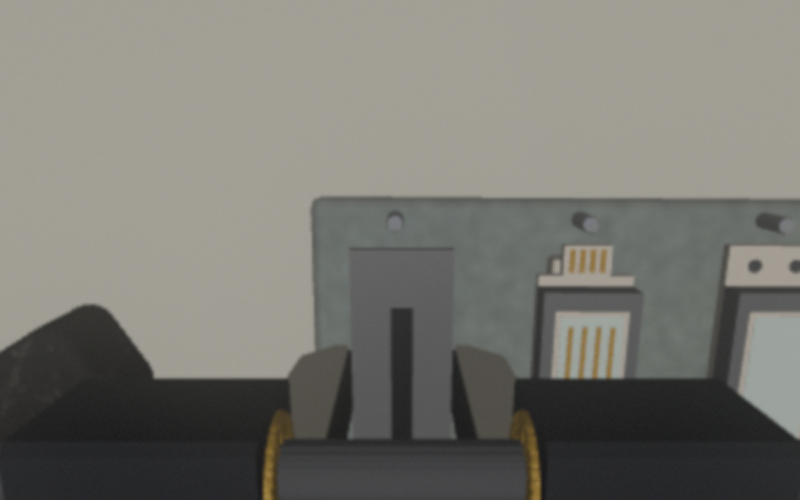

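View pics/s6.png

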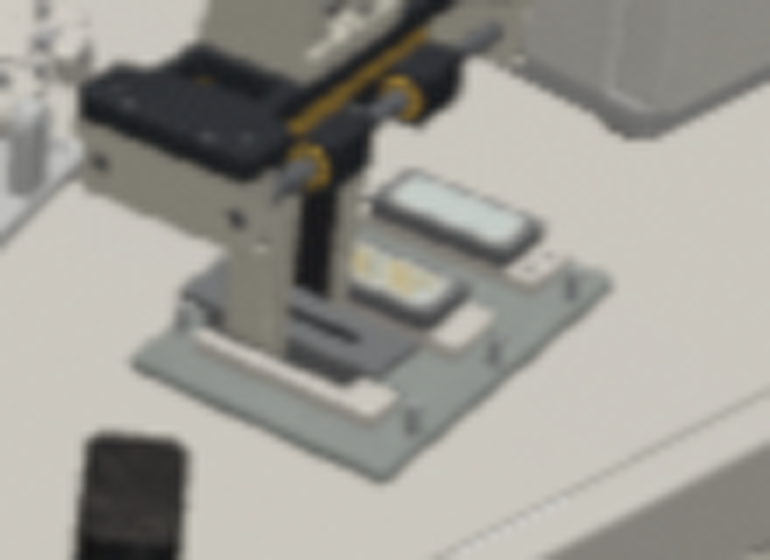

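Call:
{"fn": "jog_arm", "kwargs": {"motion": [0, 0, 0, 0.006, 0, 0, 0, 0, 0, 0, 0.01, 0, 0, 0, 0, 0, 0, 0.013, 0, 0, 0, 0, 0, 0, 0.013, 0, 0, 0]}}

```text
t: 7.4
tool_pos: [0.3618, 0.3204, 0.0213]
orientation: [-3.118, -0.383, -0.003]
force: [0.1, 0.4, 0.4]
opening: 0.0275
```

Call:
{"fn": "jog_arm", "kwargs": {"motion": [0, 0, 0, 0.002, 0, 0, 0, 0, 0, 0, 0.004, 0, 0, 0, 0, 0, 0, 0.004, 0, 0, 0]}}

```text
t: 7.7
tool_pos: [0.3619, 0.3204, 0.0204]
orientation: [-3.118, -0.383, -0.003]
force: [-4.5, -4.5, 13.1]
opening: 0.0279
```

Call:
{"fn": "jog_arm", "kwargs": {"motion": [0.42, 0, 0, -0.001, 0, 0, 0, 0.42, 0, 0, -0.001, 0, 0, 0, 0.42, 0, 0, -0.02, 0, 0, 0, 0.42, 0, 0, -0.08, 0, 0, 0, 0.42, 0, 0, -0.16, 0, 0, 0, 0.42, 0, 0, -0.2, 0, 0, 0]}}

```text
t: 8.3
tool_pos: [0.3629, 0.3213, 0.1244]
orientation: [-3.116, -0.383, -0.009]
force: [0.1, 0.1, 0.1]
opening: 0.0389
```

```bash
python3 - <<'E'
from h import *
c=cam('wrist');crop(c,120,60,400,250,2,'w7');s=read_state();print(s['tool_pos'],s['orientation'],s['force'],s['opening'])
mv((.371,.265,.12),down(.244))
E
```

```text
[0.3643211  0.32227744 0.12714187] [-3.11417159 -0.38266621 -0.01417214] [1.97206044 1.34938269 2.33104758] 0.03878269077867317
t 8.35 shift [-0.0149  0.1144  0.0138] turn [-0.0018 -0.006   0.0003] dist mm 58.1 deg 0.6
```

View pics/w7.png

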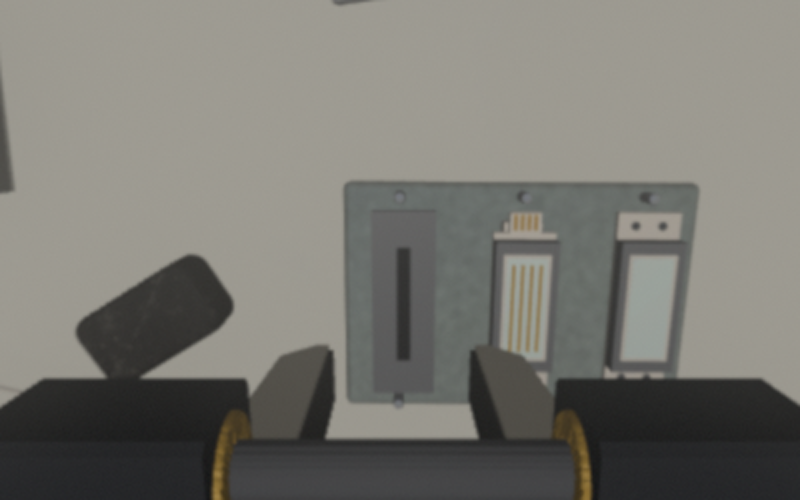

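```bash
python3 - <<'E'
from h import *
mv((.3712,.2668,.08),down(.245));mv((.3712,.2668,.0165),down(.245))
E
```

```text
t 8.35 shift [-0.0144  0.1113  0.0938] turn [-0.0018 -0.006  -0.0003] dist mm 73.1 deg 0.6
t 8.35 shift [-0.0156  0.1116  0.2208] turn [-0.0018 -0.006  -0.0003] dist mm 124.0 deg 0.6
```

Call:
{"fn": "jog_arm", "kwargs": {"motion": [0.38, -0.01, 0.06, 0.04, -0.002, -0.006, 0, 0.38, -0.015, 0.111, 0.08, -0.002, -0.006, 0, 0.38, -0.015, 0.111, 0.1, -0.002, -0.006, 0, 0.38, -0.015, 0.111, 0.14, -0.002, -0.006, 0, 0.38, -0.015, 0.111, 0.16, -0.002, -0.006, 0, 0.38, -0.015, 0.111, 0.16, -0.002, -0.006, 0]}}

```text
t: 8.95
tool_pos: [0.3697, 0.2667, 0.0453]
orientation: [3.117, 0.383, -0.005]
force: [-0.9, -0.4, -0.8]
opening: 0.0354
```

```bash
python3 - <<'E'
from h import *
c=cam('wrist');crop(c,120,60,400,250,2,'w8');s=read_state();print(s['tool_pos'],s['orientation'],s['force'],s['opening'])
mv((.3712,.2668,.0165),down(.245))
E
```

```text
[0.37046163 0.26714425 0.04643729] [ 3.11729351e+00  3.83651147e-01 -2.54442668e-03] [0.75944829 0.13355901 0.35790789] 0.035270224587881795
t 9.0 shift [0.0014 0.001  0.0599] turn [ 0.0004  0.0011 -0.0001] dist mm 29.9 deg 0.1
```

View pics/w8.png

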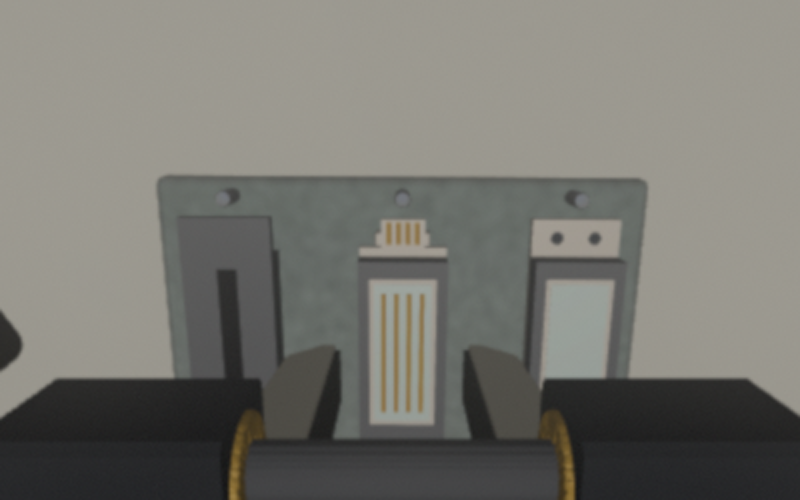

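Call:
{"fn": "jog_arm", "kwargs": {"motion": [0.38, 0.001, 0.001, 0.03, 0, 0.001, 0, 0.38, 0.001, 0.001, 0.05, 0, 0.001, 0, 0.38, 0.001, 0.001, 0.06, 0, 0.001, 0, 0.38, 0.001, 0.001, 0.06, 0, 0.001, 0, 0, 0.001, 0.001, 0.06, 0, 0.001, 0, 0, 0.001, 0.001, 0.06, 0, 0.001, 0, 0, 0.001, 0.001, 0.06, 0, 0.001, 0], "grip_force": 30}}

```text
t: 9.7
tool_pos: [0.3714, 0.267, 0.017]
orientation: [3.118, 0.384, 0.001]
force: [0.2, 0.4, 1.0]
opening: 0.0279
```

```bash
python3 - <<'E'
from h import *
c=cam('wrist');crop(c,120,60,400,250,2,'w9');s=read_state();print(s['tool_pos'],s['orientation'],s['force'],s['opening'])
E
```

```text
[0.37142365 0.26695667 0.01697799] [3.11778535e+00 3.83707650e-01 1.26081843e-03] [-0.22125616  0.68035591  1.13612479] 0.027734990503298872
```

View pics/w9.png

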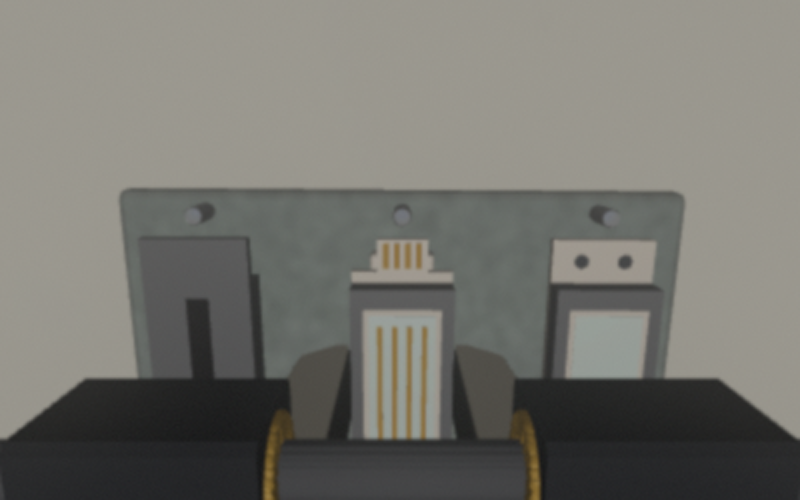

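```bash
python3 - <<'E'
from h import *
c=load('wrist');s=read_state();R0=R.from_rotvec(s['orientation'])
for sc in (1,1.022):
  for n,u,v,z,x in [('tongue',403,240,.0185,42),('shoulder',403,273,.0185,33),('blockfront',403,287,.027,30),('L',351,287,.027,30),('Rr',455,287,.027,30),('pane f',403,310,.027,None),('pin',402,213,.021,49)]:
    u=120+u/2;v=60+v/2
    p=at(c,c['cx']+(u-c['cx'])*sc,c['cy']+(v-c['cy'])*sc,z);print(sc,n,x,(R0.inv().apply(p-s['tool_pos'])*1e3).round(2))
E
```

```text
1 tongue 42 [40.8   0.69 -1.49]
1 shoulder 33 [31.56  0.71 -1.5 ]
1 blockfront 30 [ 29.66   0.67 -10.  ]
1 L 30 [ 29.65 -13.08 -10.  ]
1 Rr 30 [29.67 14.44 -9.99]
1 pane f None [ 23.33   0.69 -10.  ]
1 pin 49 [48.5   0.4  -3.98]
1.022 tongue 42 [41.1   0.7  -1.49]
1.022 shoulder 33 [31.65  0.72 -1.5 ]
1.022 blockfront 30 [ 29.67   0.69 -10.  ]
1.022 L 30 [ 29.66 -13.37 -10.  ]
1.022 Rr 30 [29.68 14.75 -9.99]
1.022 pane f None [ 23.2   0.7 -10. ]
1.022 pin 49 [48.94  0.4  -3.98]
```

```bash
cat >> h.py <<'E'
YAW=.383; E=np.array([np.cos(YAW),np.sin(YAW),0]);N=np.array([-np.sin(YAW),np.cos(YAW),0]);Z=np.array([0,0,1.])
def flip(th,yaw=YAW):
    e=np.array([np.cos(yaw),np.sin(yaw),0]);n=np.array([-np.sin(yaw),np.cos(yaw),0])
    return R.from_matrix(np.column_stack([e,np.cos(th)*n+np.sin(th)*Z,-np.sin(th)*n+np.cos(th)*Z]))
E
python3 - <<'E'
from h import *
s=read_state();R0=R.from_rotvec(s['orientation'])
mv(s['tool_pos']+[0,0,.12]); mv((.5585,.3477,.15),flip(2.63))
E
```

```text
t 9.75 shift [ 2.0e-04  1.0e-04 -2.4e-01] turn [0. 0. 0.] dist mm 120.0 deg 0.0
t 9.75 shift [ 0.4023 -0.0658 -0.2658] turn [-0.3249  0.022  -0.0861] dist mm 243.3 deg 30.3
```

Call:
{"fn": "jog_arm", "kwargs": {"motion": [0, 0, 0, -0.06, 0, 0, 0, 0, 0, 0, -0.14, 0, 0, 0, 0, 0.05, 0, -0.22, 0, 0, 0, 0, 0.14, -0.02, -0.28, -0.09, 0.006, -0.024, 0, 0.23, -0.04, -0.28, -0.18, 0.012, -0.048, 0, 0.32, -0.05, -0.27, -0.25, 0.017, -0.067, 0, 0.4, -0.066, -0.266, -0.325, 0.022, -0.086, 0, 0.4, -0.066, -0.266, -0.325, 0.022, -0.086]}}

```text
t: 10.55
tool_pos: [0.5564, 0.3487, 0.1372]
orientation: [2.575, 0.51, 0.114]
force: [-1.9, -1.2, -2.7]
opening: 0.0279
```

```bash
python3 - <<'E'
from h import *
mv((.5585,.3477,.126),flip(2.63))
E
```

```text
t 10.55 shift [ 0.0034 -0.0081  0.0211] turn [0.0059 0.0077 0.0072] dist mm 11.4 deg 1.1
```

Call:
{"fn": "jog_arm", "kwargs": {"motion": [0, 0.003, -0.008, 0.015, 0.006, 0.008, 0.007, 0, 0.003, -0.008, 0.015, 0.006, 0.008, 0.007, 0, 0.003, -0.008, 0.015, 0.006, 0.008, 0.007]}}

```text
t: 10.85
tool_pos: [0.5576, 0.3482, 0.1307]
orientation: [2.59, 0.501, 0.134]
force: [0.8, 0.1, -0.5]
opening: 0.0275
```

```bash
python3 - <<'E'
from h import *
c=cam('wrist');crop(c,160,60,320,200,2.5,'w10');s=read_state();print(s['tool_pos'],s['orientation'],s['force'])
mv((.5585,.3477,.126),flip(2.63))
E
```

```text
[0.55814704 0.34849898 0.13190803] [2.59096736 0.50012212 0.13615552] [-0.26754333  0.30195842  1.0235512 ]
t 10.9 shift [ 0.     -0.0042  0.0112] turn [-0.0013 -0.0022 -0.0016] dist mm 6.0 deg 0.3
```

View pics/w10.png

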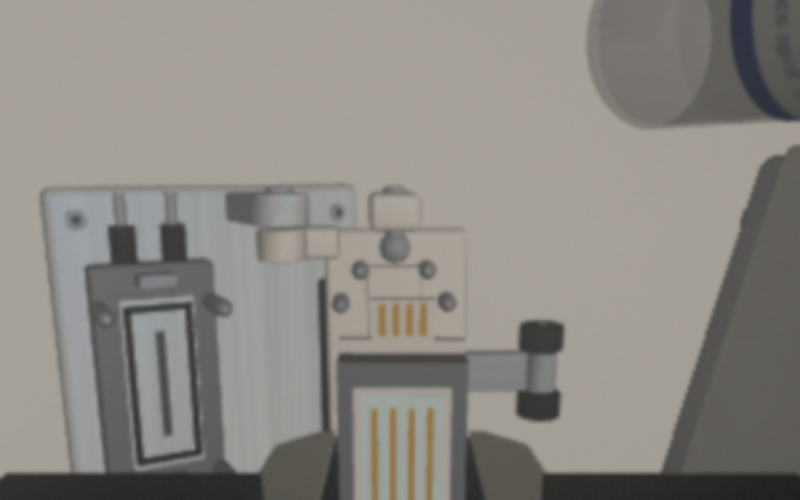

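```bash
python3 - <<'E'
from h import *
c=load('wrist')
np.savez('w10.npz',**c)
s=cam('scene');crop(s,320,170,80,60,10,'s10')
t=cam('top');crop(t,330,170,80,60,10,'t10')
E
```

```text
(no output)
```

View pics/s10.png

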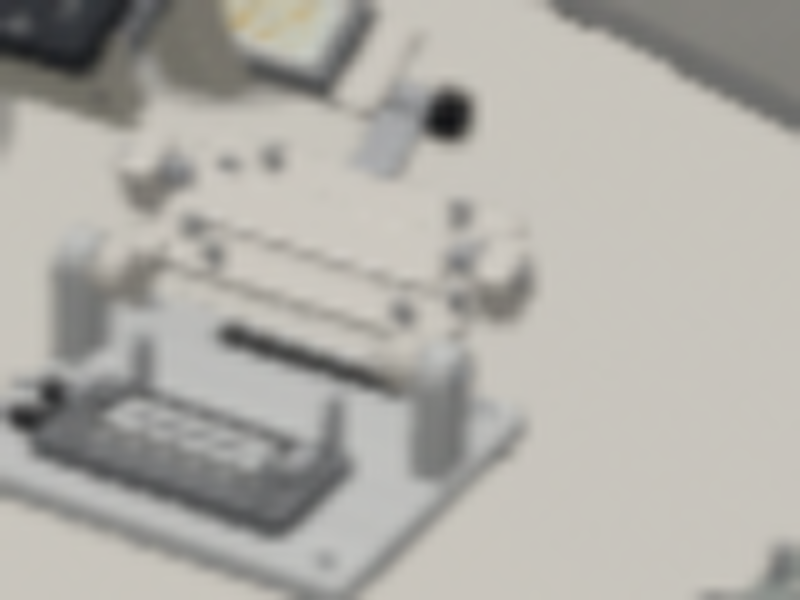

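View pics/t10.png

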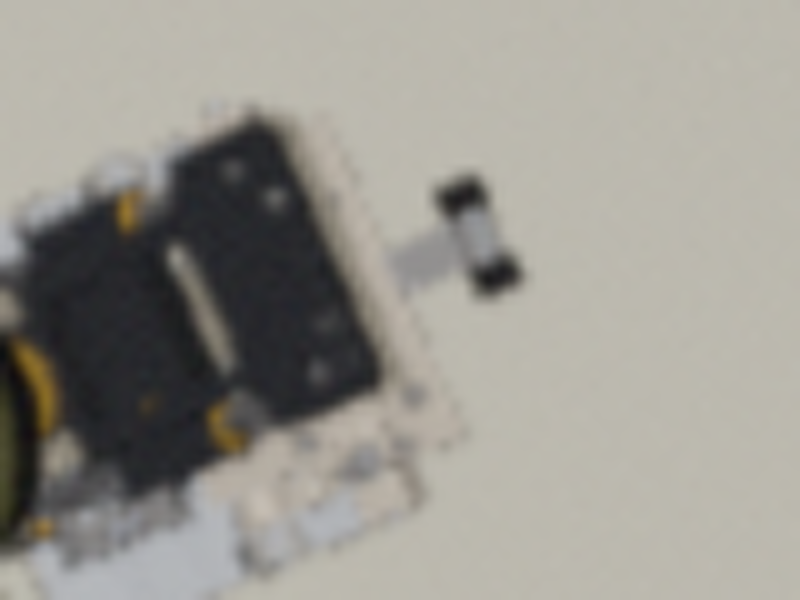

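```bash
python3 - <<'E'
from h import *
s=load('scene');t=load('top');w=dict(np.load('w10.npz'))
w2=dict(w);T=np.eye(4);T[:3,:3]=R.from_rotvec([3.079,.596,-.001]).as_matrix();T[:3,3]=[.5309,.3591,.2017];w2['world_from_camera']=T@w['hand_eye']
a=(s,364.7,181.2);b=(t,379.3,197.2);cc=(w,375.2,221.6);d=(w2,432,189.6)
def out(n,p):print(n,p.round(4),'e,n,z',(p@E).round(4),(p@N).round(4),'theta from z',np.pi-np.arcsin((p[2]-.0425)/.088))
out('s,t',tri(a,b));out('s,w',tri(a,cc));out('w,w2',tri(cc,d));out('s,w2',tri(a,d));out('t,w',tri(b,cc));out('all',tri(a,b,cc,d))
# 'hinge n'= p.n - .088cos
E
```

```text
s,t [0.5799 0.2597 0.0674] e,n,z 0.6349 0.0242 theta from z 2.854626901831833
s,w [0.5795 0.2591 0.0688] e,n,z 0.6343 0.0237 theta from z 2.838343756698895
w,w2 [0.5801 0.2573 0.0693] e,n,z 0.6342 0.0219 theta from z 2.8316723930287955
s,w2 [0.5814 0.2573 0.0665] e,n,z 0.6355 0.0214 theta from z 2.865384656133673
t,w [0.5793 0.2601 0.0723] e,n,z 0.6345 0.0248 theta from z 2.7956302652544522
all [0.58   0.2586 0.0686] e,n,z 0.6346 0.0231 theta from z 2.8399571468737452
```

```bash
cat > pred.py <<'E'
from h import *
import sys
def pts(th,e0=.6474,hn=.1082,yaw=YAW):
    Rf=flip(th,yaw).as_matrix(); h=e0*E+hn*N+.0425*Z
    o={}
    for n,p in dict(keyL=(37,-11,-4),keyR=(37,11,-4),sL=(26,-18,-5),sR=(26,18,-5),ball=(45,0,-6.5),bL=(-34,-18,-5),bR=(-34,18,-5)).items():
        o[n]=h+Rf@(np.array([0,.036,.0045])+np.array(p)/1e3)
    for sgn in (-1,1): o['hd%+d'%sgn]=h+Rf@np.array([.013*sgn,.088,.0115])
    return o
if __name__=='__main__':
    w=dict(np.load('w10.npz'))
    ob=dict(keyL=(361,270),keyR=(428,270),sL=(341,303),sR=(447,303),ball=(396,246))
    ob['hd+1']=(541,336);ob['hd-1']=(538,404)
    for th in (2.60,2.65,2.7,2.75):
        print(th,{k:(((proj(w,p)-[160,60])*2.5)-ob[k]).round(1).tolist() for k,p in pts(th).items() if k in ob})
E
python3 pred.py
```

```text
2.6 {'keyL': [-1.4, 0.4], 'keyR': [-0.2, 0.6], 'sL': [-2.6, 1.5], 'sR': [2.1, 2.0], 'ball': [-2.7, 0.3], 'hd-1': [5.6, 5.5], 'hd+1': [6.0, 1.0]}
2.65 {'keyL': [-1.2, -0.0], 'keyR': [-0.5, -0.3], 'sL': [-2.3, 1.0], 'sR': [1.7, 0.6], 'ball': [-2.3, -0.2], 'hd-1': [1.8, 1.8], 'hd+1': [2.0, -1.7]}
2.7 {'keyL': [-1.3, -0.5], 'keyR': [-1.2, -1.2], 'sL': [-2.1, 0.6], 'sR': [0.9, -0.8], 'ball': [-2.2, -0.7], 'hd-1': [-2.4, -1.8], 'hd+1': [-2.4, -4.3]}
2.75 {'keyL': [-1.5, -1.0], 'keyR': [-2.1, -2.0], 'sL': [-2.1, 0.1], 'sR': [-0.2, -2.1], 'ball': [-2.4, -1.3], 'hd-1': [-7.1, -5.3], 'hd+1': [-7.2, -6.7]}
```

```bash
cat > tgt.py <<'E'
from h import *
import sys
th=float(sys.argv[1]);
def tcp(d,e0=.6474,hn=.1082,dx=.0008):
    Rf=flip(th); return e0*E+hn*N+.0425*Z+Rf.apply([dx,.036,.0045-.002-d])
if __name__=='__main__':
    for d in map(float,sys.argv[2:]): print(d,tcp(d).round(4)); mv(tcp(d),flip(th))
E
python3 tgt.py 2.68 .04 .018
```

```text
0.04 [0.5666 0.3282 0.0921]
t 11.0 shift [-0.0009 -0.0004  0.092 ] turn [ 0.0304 -0.0028 -0.0018] dist mm 46.0 deg 2.8
0.018 [0.5703 0.3191 0.0724]
t 11.0 shift [-0.0011 -0.0025  0.136 ] turn [ 0.0304 -0.0028 -0.0018] dist mm 68.0 deg 2.8
```

Call:
{"fn": "jog_arm", "kwargs": {"motion": [0, -0.001, 0, 0.05, 0.03, -0.003, -0.002, 0, -0.001, -0.001, 0.092, 0.03, -0.003, -0.002, 0, -0.001, -0.002, 0.12, 0.03, -0.003, -0.002, 0, -0.001, -0.002, 0.136, 0.03, -0.003, -0.002, 0, -0.001, -0.002, 0.136, 0.03, -0.003, -0.002, 0, -0.001, -0.002, 0.136, 0.03, -0.003, -0.002]}}

```text
t: 11.6
tool_pos: [0.5706, 0.3194, 0.0733]
orientation: [2.636, 0.512, 0.121]
force: [-0.2, 0.5, -0.7]
opening: 0.0274
```

```bash
python3 tgt.py 2.68 .018; python3 - <<'E'
from h import *
c=cam('wrist');crop(c,200,60,240,180,3.3,'w11');np.savez('w11.npz',**c);print(read_state()['force'])
E
```

```text
0.018 [0.5703 0.3191 0.0724]
t 11.6 shift [-0.0007 -0.0006  0.0017] turn [ 0.0003 -0.0004  0.0001] dist mm 1.0 deg 0.0
[-0.31607356  0.29531753 -0.81922224]
```

View pics/w11.png

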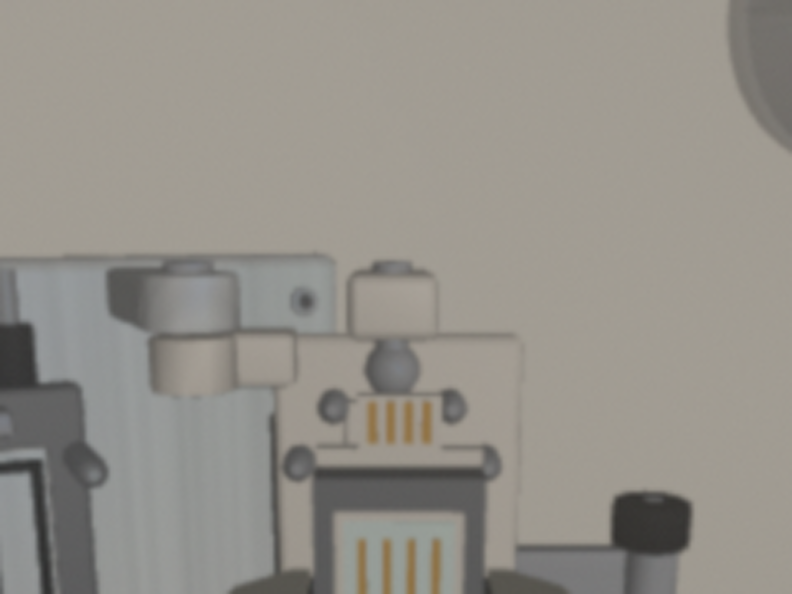

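```bash
python3 - <<'E'
from h import *
w=dict(np.load('w11.npz'));w['world_from_camera']=w['hand_eye'] # tool frame
f=lambda u,v:(200+u/3.3,60+v/3.3)
for sc in (1,1.022):
  def a(u,v,z):
    u,v=f(u,v);return (at(w,w['cx']+(u-w['cx'])*sc,w['cy']+(v-w['cy'])*sc,z)*1e3).round(2)
  print(sc,'tongue end',a(399.5,395,-.0015),'shoulder',a(399,447,-.0015),'L/R',a(316,447,-.0015),a(483,447,-.0015),'blockfront(30)',a(400,472,-.010))
  for d in (.017,.019):
    print(d,'keys(37)',a(333,406,.002+d-.003),a(453,406,.002+d-.003),'side(26)',a(299,463,.002+d-.003),a(490,463,.002+d-.003),'ball(45,tip z-6.5)',a(392,367,.002+d-.0065))
E
```

```text
1 tongue end [41.04  1.03 -1.5 ] shoulder [32.23  0.95 -1.5 ] L/R [ 32.22 -12.97  -1.5 ] [32.23 15.05 -1.5 ] blockfront(30) [ 30.     1.09 -10.  ]
0.017 keys(37) [ 36.08 -11.12  16.  ] [36.09 10.92 16.  ] side(26) [ 25.32 -17.62  16.  ] [25.34 17.96 16.  ] ball(45,tip z-6.5) [43.76 -0.27 12.5 ]
0.019 keys(37) [ 35.72 -11.25  18.  ] [35.74 11.03 18.  ] side(26) [ 24.85 -17.81  18.  ] [24.86 18.15 18.  ] ball(45,tip z-6.5) [43.48 -0.28 14.5 ]
1.022 tongue end [41.34  1.03 -1.5 ] shoulder [32.34  0.96 -1.5 ] L/R [ 32.33 -13.27  -1.5 ] [32.34 15.36 -1.5 ] blockfront(30) [ 30.01   1.1  -10.  ]
0.017 keys(37) [ 36.37 -11.38  16.  ] [36.38 11.14 16.  ] side(26) [ 25.38 -18.02  16.  ] [25.39 18.34 16.  ] ball(45,tip z-6.5) [44.19 -0.29 12.5 ]
0.019 keys(37) [ 36.02 -11.51  18.  ] [36.03 11.25 18.  ] side(26) [ 24.9  -18.22  18.  ] [24.92 18.54 18.  ] ball(45,tip z-6.5) [43.92 -0.3  14.5 ]
```

Call:
{"fn": "jog_arm", "kwargs": {"motion": [0, -0.0006, -0.0022, 0.006, 0, 0, 0, 0, -0.0006, -0.0022, 0.014, 0, 0, 0, 0, -0.0006, -0.0022, 0.018, 0, 0, 0, 0, -0.0006, -0.0022, 0.02, 0, 0, 0, 0, -0.0006, -0.0022, 0.02, 0, 0, 0]}}

```text
t: 12.15
tool_pos: [0.5716, 0.3163, 0.064]
orientation: [2.636, 0.512, 0.121]
force: [-0.6, -0.3, 0.6]
opening: 0.0277
```

```bash
python3 tgt.py 2.68 .008; python3 - <<'E'
from h import *
c=cam('wrist');crop(c,200,60,240,180,3.3,'w12');np.savez('w12.npz',**c);print(read_state()['force'])
E
```

```text
0.008 [0.5719 0.315  0.0635]
t 12.15 shift [-0.0004  0.0019  0.0021] turn [ 0.0002 -0.0005  0.0002] dist mm 1.5 deg 0.1
[-1.06045095  0.90986632  0.50517313]
```

View pics/w12.png

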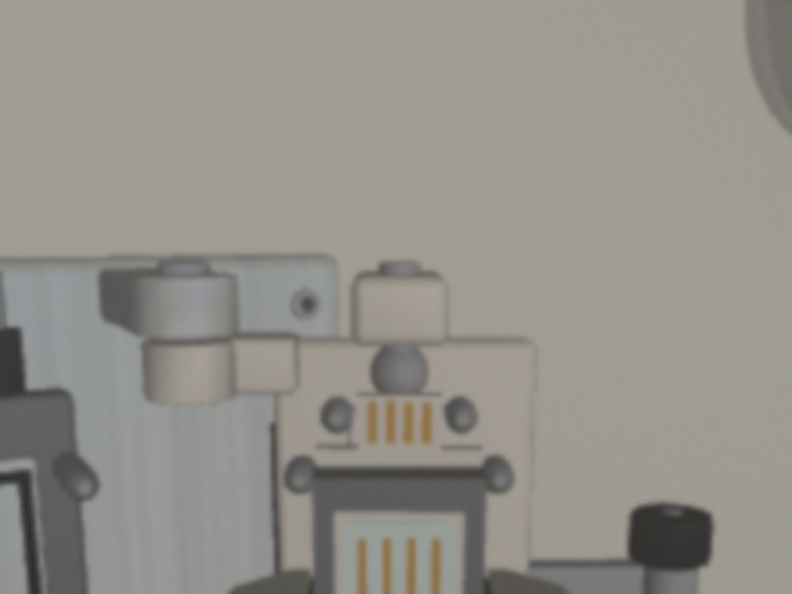

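Call:
{"fn": "jog_arm", "kwargs": {"motion": [0, 0, 0, 0.004, 0, 0, 0, 0, 0, 0, 0.008, 0, 0, 0, 0, 0, 0, 0.011, 0, 0, 0, 0, 0, 0, 0.014, 0, 0, 0, 0, 0, 0, 0.014, 0, 0, 0]}}

```text
t: 12.7
tool_pos: [0.5725, 0.3129, 0.0571]
orientation: [2.636, 0.512, 0.12]
force: [-0.1, -1.9, -1.1]
opening: 0.0276
```

```bash
python3 tgt.py 2.68 .0; python3 - <<'E'
from h import *
s=read_state();print(R.from_rotvec(s['orientation']).inv().apply(s['force']))
E
```

```text
0.0 [0.5733 0.3117 0.0563]
t 12.7 shift [0.0005 0.0018 0.0026] turn [0.0004 0.0002 0.0002] dist mm 1.6 deg 0.0
[-0.83851691  1.07435846  1.74088865]
```

Call:
{"fn": "jog_arm", "kwargs": {"motion": [0, 0, 0, 0.002, 0, 0, 0, 0, 0, 0, 0.004, 0, 0, 0, 0, 0, 0, 0.005, 0, 0, 0, 0, 0, 0, 0.005, 0, 0, 0]}}

```text
t: 13.1
tool_pos: [0.5728, 0.3122, 0.0557]
orientation: [2.636, 0.511, 0.12]
force: [-4.0, 0.3, 4.4]
opening: 0.0275
```

```bash
python3 tgt.py 2.68 .0; python3 - <<'E'
from h import *
s=read_state();print(R.from_rotvec(s['orientation']).inv().apply(s['force']))
c=cam('wrist');crop(c,200,60,240,180,3.3,'w13');np.savez('w13.npz',**c);print(read_state()['force'])
E
```

```text
0.0 [0.5733 0.3117 0.0563]
t 13.1 shift [ 0.0005  0.0017 -0.0005] turn [0.0003 0.0001 0.0001] dist mm 0.9 deg 0.0
[-3.58931314  0.39885626 -4.73381377]
[-4.72683502  1.18291066  5.36679882]
```

View pics/w13.png

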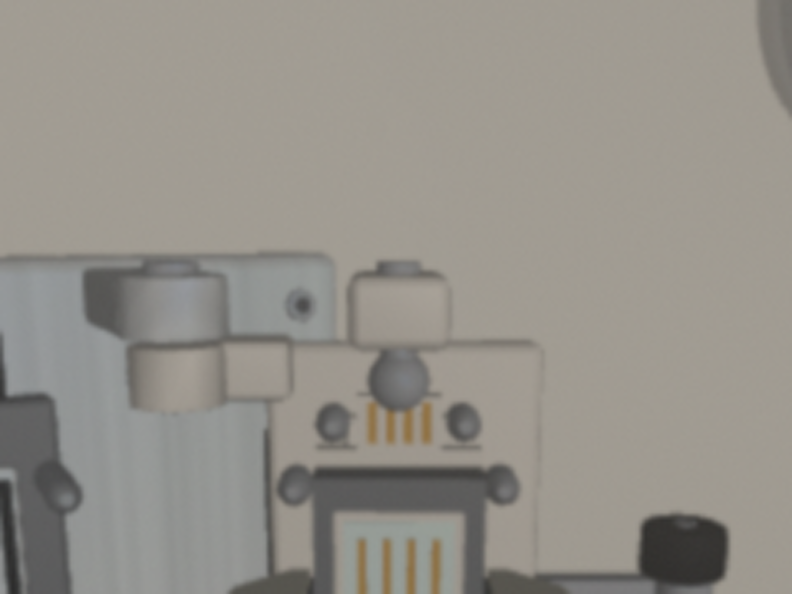

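Call:
{"fn": "jog_arm", "kwargs": {"motion": [0, 0, 0, 0.003, 0, 0, 0, 0, 0, 0, 0.005, 0, 0, 0, 0, 0, 0, 0.005, 0, 0, 0]}}

```text
t: 13.45
tool_pos: [0.5729, 0.312, 0.0548]
orientation: [2.637, 0.511, 0.121]
force: [-6.4, 1.4, 9.1]
opening: 0.0276
```

```bash
python3 tgt.py 2.68 .0; python3 - <<'E'
from h import *
s=read_state();print(R.from_rotvec(s['orientation']).inv().apply(s['force']))
E
```

```text
0.0 [0.5733 0.3117 0.0563]
t 13.45 shift [ 0.0004  0.002  -0.0023] turn [-0.0001 -0.0002 -0.0001] dist mm 1.5 deg 0.0
[-5.45718234  0.79294709 -9.82150236]
```

Call:
{"fn": "jog_arm", "kwargs": {"motion": [0, -0.002, 0, 0.002, 0, 0, 0, 0, -0.002, 0, 0.005, 0, 0, 0, 0, -0.002, 0, 0.006, 0, 0, 0]}}

```text
t: 13.75
tool_pos: [0.5728, 0.3116, 0.0537]
orientation: [2.638, 0.511, 0.123]
force: [-5.9, 3.7, 10.1]
opening: 0.0277
```

```bash
python3 tgt.py 2.68 .0; python3 - <<'E'
from h import *
s=read_state();print(R.from_rotvec(s['orientation']).inv().apply(s['force']))
c=cam('wrist');crop(c,200,60,240,180,3.3,'w14');np.savez('w14.npz',**c)
E
```

```text
0.0 [0.5733 0.3117 0.0563]
t 13.75 shift [ 0.0008  0.0025 -0.0045] turn [-0.0008 -0.0016 -0.0004] dist mm 2.6 deg 0.2
[ -4.03459204  -0.58486945 -11.58699413]
```

View pics/w14.png

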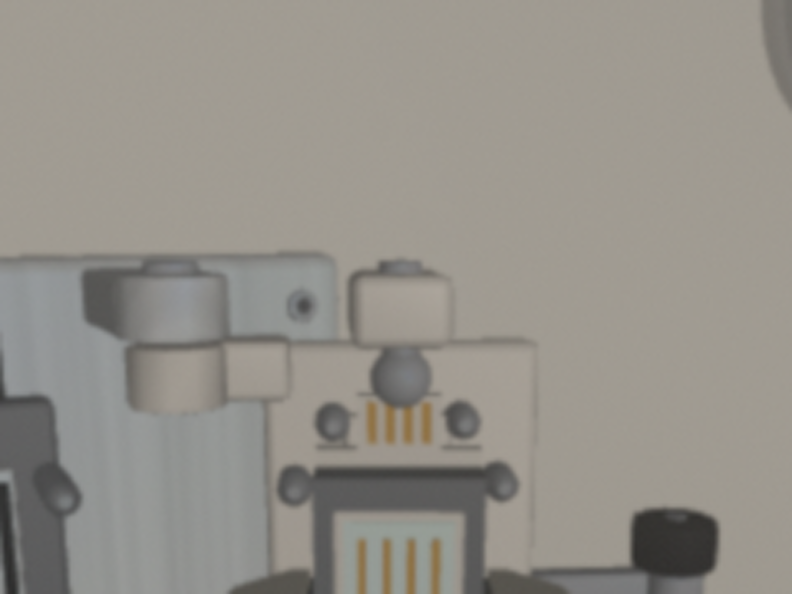

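Call:
{"fn": "jog_arm", "kwargs": {"motion": [0.38, 0, 0, -0.002, 0, 0, 0, 0.38, 0, 0, -0.002, 0, 0, 0, 0.38, 0, 0, -0.03, 0, 0, 0, 0.38, 0, 0, -0.08, 0, 0, 0, 0.38, 0, 0, -0.14, 0, 0, 0, 0.38, 0, 0, -0.14, 0, 0, 0]}}

```text
t: 14.4
tool_pos: [0.5627, 0.3437, 0.122]
orientation: [2.642, 0.512, 0.133]
force: [1.2, -0.2, 1.4]
opening: 0.0353
```

```bash
python3 - <<'E'
from h import *
c=cam('wrist');crop(c,160,60,320,240,2.5,'w15');np.savez('w15.npz',**c);s=read_state();print(s['tool_pos'],s['orientation'])
E
```

```text
[0.56228509 0.34253481 0.11975723] [2.64082369 0.51175224 0.1303129 ]
```

View pics/w15.png

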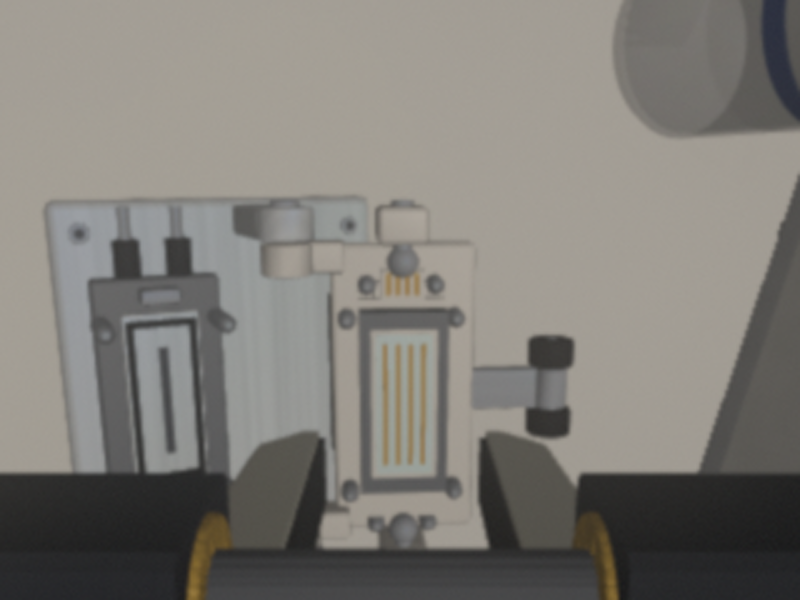

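```bash
python3 - <<'E'
from h import *
c=load('wrist');crop(c,285,150,70,130,6,'w15z')
im=cv2.resize(c['frame'][150:280,285:355,::-1],None,fx=4.5,fy=4.5,interpolation=cv2.INTER_CUBIC);cv2.imwrite('pics/w15z.png',im)
E
```

```text
(no output)
```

View pics/w15z.png

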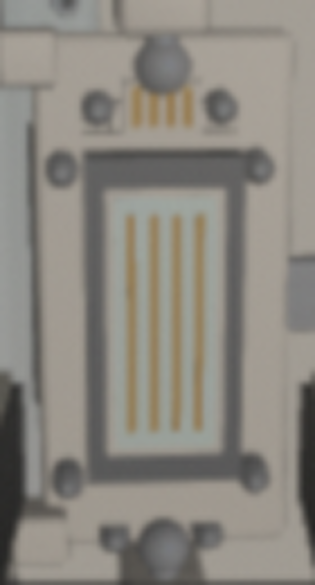

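```bash
python3 - <<'E'
from h import *
R1=R.from_rotvec([2.637,.511,.121]);p=np.array([.5729,.3120,.0548])
for dx,dz in ((-.018,-.03),(-.018,-.001)): mv(p+R1.apply([dx,0,dz]),R1)
E
```

```text
t 14.45 shift [-0.0398  0.0003  0.0848] turn [-0.0019 -0.0045 -0.0011] dist mm 46.8 deg 0.5
t 14.45 shift [-0.0402  0.0005  0.1428] turn [-0.0019 -0.0045 -0.0011] dist mm 74.2 deg 0.5
```

Call:
{"fn": "jog_arm", "kwargs": {"motion": [0.38, -0.04, 0, 0.05, -0.002, -0.004, -0.001, 0.38, -0.04, 0, 0.09, -0.002, -0.004, -0.001, 0.38, -0.04, 0, 0.12, -0.002, -0.004, -0.001, 0.38, -0.04, 0, 0.142, -0.002, -0.004, -0.001, 0.38, -0.04, 0, 0.142, -0.002, -0.004, -0.001, 0, -0.04, 0, 0.142, -0.002, -0.004, -0.001, 0, -0.04, 0, 0.142, -0.002, -0.004, -0.001, 0, -0.04, 0, 0.142, -0.002, -0.004, -0.001]}}

```text
t: 15.25
tool_pos: [0.5564, 0.3067, 0.0567]
orientation: [2.637, 0.511, 0.124]
force: [-0.4, -0.0, -0.5]
opening: 0.0273
```

```bash
python3 - <<'E'
from h import *
s=read_state();R0=R.from_rotvec(s['orientation']);print(R0.inv().apply(s['force']));print(R0.inv().apply(s['tool_pos']-np.array([.5729,.3120,.0548]))*1e3)
E
```

```text
[-0.35444939 -0.32344616  0.42860933]
[-17.30588493  -0.23548042  -2.2599714 ]
```

Gripped near the rear; press.

Call:
{"fn": "jog_arm", "kwargs": {"motion": [0, 0, 0, 0.002, 0, 0, 0, 0, 0, 0, 0.004, 0, 0, 0, 0, 0, 0, 0.004, 0, 0, 0]}}

```text
t: 15.55
tool_pos: [0.5567, 0.3066, 0.0563]
orientation: [2.638, 0.511, 0.125]
force: [-5.4, 0.9, 7.6]
opening: 0.0275
```

```bash
python3 - <<'E'
from h import *
s=read_state();R0=R.from_rotvec(s['orientation']);print(R0.inv().apply(s['force']),s['wrist_torque']);print(R0.inv().apply(s['tool_pos']-np.array([.5729,.3120,.0548]))*1e3)
E
```

```text
[-4.68103336  0.86096616 -8.11052527] [-0.11857222  0.78678072 -0.42571023]
[-17.04253445  -0.2666825   -1.86588023]
```

Call:
{"fn": "jog_arm", "kwargs": {"motion": [0.38, 0, 0, -0.001, 0, 0, 0, 0.38, 0, 0, -0.001, 0, 0, 0, 0.38, 0, 0, -0.04, 0, 0, 0, 0.38, 0, 0, -0.1, 0, 0, 0, 0.38, 0, 0, -0.18, 0, 0, 0, 0.38, 0, 0, -0.22, 0, 0, 0]}}

```text
t: 16.15
tool_pos: [0.5388, 0.3537, 0.1584]
orientation: [2.64, 0.511, 0.13]
force: [-0.2, 1.1, 0.7]
opening: 0.0353
```

```bash
python3 - <<'E'
from h import *
t=load('top');print('bottle cap',at(t,405,124,.232))
p=.6476*E+.022*N+.16*Z;print(p);mv(p,down(YAW+np.pi/2)); p2=.6476*E+.06*N+.20*Z;mv(p2,down(YAW+np.pi/2));print(read_state()['q'])
E
```

```text
bottle cap [0.74499734 0.21182623 0.232     ]
[0.59245838 0.26241727 0.16      ]
t 16.15 shift [0.0311 0.1892 0.0902] turn [ 0.2333  0.2254 -0.9811] dist mm 106.0 deg 93.0
t 16.15 shift [ 0.0318  0.1565 -0.0152] turn [ 0.2333  0.2254 -0.9811] dist mm 80.2 deg 93.0
[ 0.74656634  0.44177212  1.3004128  -0.43024285  1.56642641  1.97343384]
```

Call:
{"fn": "jog_arm", "kwargs": {"motion": [0.6, 0.032, 0.156, -0.015, 0.233, 0.225, -0.98, 0.6, 0.032, 0.156, -0.015, 0.233, 0.225, -0.98, 0.6, 0.032, 0.156, -0.015, 0.233, 0.225, -0.98, 0.6, 0.032, 0.156, -0.015, 0.233, 0.225, -0.98, 0.6, 0.032, 0.156, -0.015, 0.233, 0.225, -0.98, 0.6, 0.032, 0.156, -0.015, 0.233, 0.225, -0.98, 0.6, 0.032, 0.156, -0.015, 0.233, 0.225, -0.98, 0.6, 0.032, 0.156, -0.015, 0.233, 0.225, -0.98]}}

```text
t: 16.95
tool_pos: [0.5784, 0.2978, 0.2002]
orientation: [2.147, 2.112, 0.041]
force: [0.2, 0.8, -0.5]
opening: 0.056
```

```bash
python3 - <<'E'
from h import *
p2=.6476*E+.026*N+.16*Z;mv(p2,down(YAW+np.pi/2));print(read_state()['q'])
E
```

```text
t 16.95 shift [-0.0569  0.0169  0.0871] turn [ 0.0607  0.0591 -0.254 ] dist mm 52.7 deg 24.1
[ 0.46320297  0.21524047  1.43319679 -0.11586046  1.42819308  0.4925891 ]
```

Call:
{"fn": "jog_arm", "kwargs": {"motion": [0.6, -0.03, 0.009, 0.04, 0.061, 0.059, -0.254, 0.6, -0.057, 0.017, 0.087, 0.061, 0.059, -0.254, 0.6, -0.057, 0.017, 0.087, 0.061, 0.059, -0.254, 0.6, -0.057, 0.017, 0.087, 0.061, 0.059, -0.254, 0.6, -0.057, 0.017, 0.087, 0.061, 0.059, -0.254]}}

```text
t: 17.45
tool_pos: [0.5915, 0.266, 0.1603]
orientation: [1.763, 2.599, 0.0]
force: [-0.1, 0.0, 0.1]
opening: 0.0556
```

```bash
python3 - <<'E'
from h import *
c=cam('wrist');crop(c,120,60,400,250,2,'w16');np.savez('w16.npz',**c);s=read_state();print(s['tool_pos'],s['orientation'])
E
```

```text
[0.59131352 0.26652396 0.16062367] [1.76161128e+00 2.59952438e+00 9.48290532e-04]
```

View pics/w16.png

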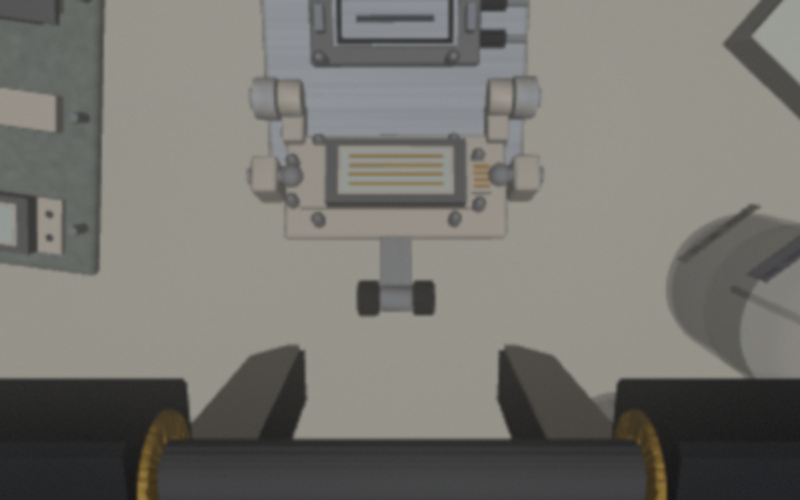

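```bash
python3 - <<'E'
from h import *
c=load('wrist');s=read_state()
for z in (.064,.068,.072):
  p=at(c,120+396.5/2,60+298/2,z);print(z,p,p@E,p@N)
p=.6474*E+.0225*N+.062*Z
from pred import pts
for th in (2.65,2.7,2.75):
  print(th,{k:((proj(c,v)-[120,60])*2).round(0).tolist() for k,v in pts(th).items()})
E
```

```text
0.064 [0.59252709 0.26246607 0.064     ] 0.6476819697287846 0.022019589984632108
0.068 [0.59214783 0.26347899 0.068     ] 0.6477087197573214 0.023100851687080436
0.072 [0.59176857 0.26449191 0.072     ] 0.6477354697858583 0.024182113389528793
2.65 {'keyL': [480.0, 150.0], 'keyR': [482.0, 197.0], 'sL': [455.0, 135.0], 'sR': [457.0, 212.0], 'ball': [500.0, 171.0], 'bL': [317.0, 135.0], 'bR': [315.0, 212.0], 'hd-1': [365.0, 297.0], 'hd+1': [426.0, 297.0]}
2.7 {'keyL': [480.0, 151.0], 'keyR': [481.0, 199.0], 'sL': [454.0, 136.0], 'sR': [456.0, 214.0], 'ball': [500.0, 173.0], 'bL': [318.0, 136.0], 'bR': [316.0, 215.0], 'hd-1': [366.0, 298.0], 'hd+1': [426.0, 298.0]}
2.75 {'keyL': [479.0, 152.0], 'keyR': [480.0, 201.0], 'sL': [454.0, 137.0], 'sR': [456.0, 216.0], 'ball': [499.0, 175.0], 'bL': [318.0, 137.0], 'bR': [317.0, 217.0], 'hd-1': [367.0, 298.0], 'hd+1': [425.0, 298.0]}
```

```bash
python3 - <<'E'
from h import *
mv(.6476*E+.0223*N+.050*Z,down(YAW+np.pi/2))
E
```

```text
t 17.5 shift [-0.0077 -0.0012  0.2213] turn [ 0.0008  0.0005 -0.0021] dist mm 110.7 deg 0.2
```

Call:
{"fn": "jog_arm", "kwargs": {"motion": [0.6, -0.008, -0.001, 0.08, 0, 0, -0.002, 0.6, -0.008, -0.001, 0.15, 0, 0, -0.002, 0.6, -0.008, -0.001, 0.2, 0, 0, -0.002, 0.6, -0.008, -0.001, 0.221, 0, 0, -0.002, 0.6, -0.008, -0.001, 0.221, 0, 0, -0.002, 0, -0.008, -0.001, 0.221, 0, 0, -0.002, 0, -0.008, -0.001, 0.221, 0, 0, -0.002, 0, -0.008, -0.001, 0.221, 0, 0, -0.002], "grip_force": 25}}

```text
t: 18.3
tool_pos: [0.5921, 0.2625, 0.052]
orientation: [1.758, 2.603, -0.0]
force: [-16.8, -7.3, 13.3]
opening: 0.0365
```

Call:
{"fn": "jog_arm", "kwargs": {"motion": [0, 0, 0, 0, 0, 0, 0]}}

```text
t: 18.4
tool_pos: [0.5905, 0.262, 0.0524]
orientation: [-1.758, -2.602, 0.005]
force: [-4.1, -1.4, -6.3]
opening: 0.0336
```

```bash
python3 - <<'E'
from h import *
c=cam('wrist');crop(c,120,60,400,250,2,'w17');s=read_state();print(s['tool_pos'],s['tool_pos']@E,s['tool_pos']@N,s['force'],s['opening'])
E
```

```text
[0.59065355 0.2619677  0.05237454] 0.6457579264701766 0.02225747502968576 [-8.25744004 -3.25274554  3.10812154] 0.033645103822366317
```

View pics/w17.png

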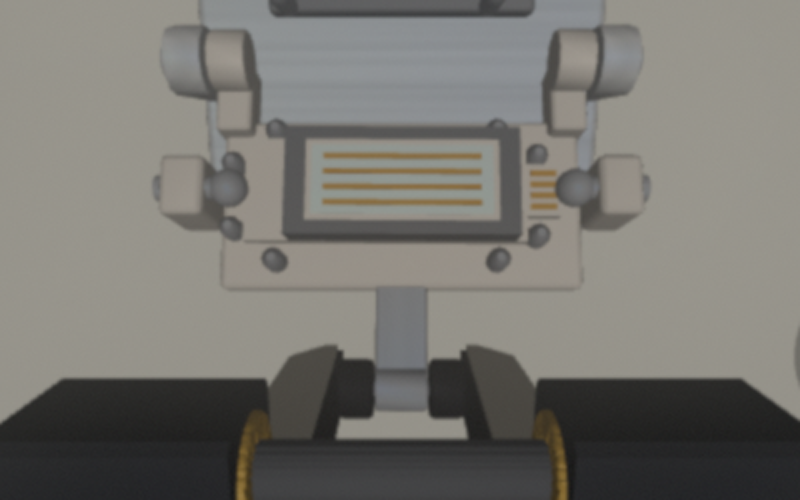

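```bash
python3 - <<'E'
import numpy as np
f0=2.89;r=.08875
for f in np.linspace(2.89,.13,25)[1:]: print(round(f,3),round(r*(np.cos(f)-np.cos(f0))/.5,4),round(-r*(np.sin(f)-np.sin(f0))/.5,4))
E
```

```text
2.775 0.0062 -0.0194
2.66 0.0146 -0.038
2.545 0.0251 -0.0555
2.43 0.0375 -0.0717
2.315 0.0517 -0.0864
2.2 0.0675 -0.0993
2.085 0.0846 -0.1104
1.97 0.1029 -0.1194
1.855 0.1221 -0.1262
1.74 0.142 -0.1308
1.625 0.1623 -0.1331
1.51 0.1827 -0.133
1.395 0.203 -0.1306
1.28 0.2228 -0.1259
1.165 0.242 -0.1189
1.05 0.2602 -0.1098
0.935 0.2773 -0.0986
0.82 0.293 -0.0856
0.705 0.3071 -0.0708
0.59 0.3194 -0.0546
0.475 0.3298 -0.037
0.36 0.338 -0.0183
0.245 0.3441 0.0011
0.13 0.3479 0.0212
```

Call:
{"fn": "jog_arm", "kwargs": {"motion": [0, 0.006, -0.001, -0.019, 0, 0, 0, 0, 0.015, -0.001, -0.038, 0, 0, 0, 0, 0.025, -0.001, -0.055, 0, 0, 0, 0, 0.037, -0.001, -0.072, 0, 0, 0, 0, 0.052, -0.001, -0.086, 0, 0, 0, 0, 0.067, -0.001, -0.099, 0, 0, 0, 0, 0.085, -0.001, -0.11, 0, 0, 0, 0, 0.085, -0.001, -0.11, 0, 0, 0]}}

```text
t: 19.25
tool_pos: [0.574, 0.3029, 0.1088]
orientation: [-1.757, -2.603, 0.003]
force: [-3.8, 0.5, 2.5]
opening: 0.0334
```

```bash
cat > sw.py <<'E'
from h import *
import sys
s=read_state();p=s['tool_pos'];hn=.1082;zo=.0122
n=p@N-hn;z=p[2]+zo-.0425;f=np.arctan2(z,n);print('e',p@E,'r',np.hypot(n,z),'phi',f,'F',s['force'],'op',s['opening'],'rv',s['orientation'])
r=.08875
for g in np.linspace(f,.13,int(sys.argv[1])+1)[1:]: print(round(g,2),((r*np.cos(g)-n)/.5).round(4),(-(r*np.sin(g)-z)/.5).round(4))
E
python3 sw.py 16
```

```text
e 0.645648162041394 r 0.0889255281092908 phi 2.0591834854466304 F [-3.7587696   0.45082835  2.51407343] op 0.03335650375126856 rv [-1.75657917 -2.60337836  0.00283965]
1.94 0.0196 -0.0086
1.82 0.04 -0.015
1.7 0.061 -0.019
1.58 0.0824 -0.0204
1.46 0.1037 -0.0193
1.34 0.1248 -0.0156
1.22 0.1453 -0.0093
1.09 0.1648 -0.0007
0.97 0.1832 0.0102
0.85 0.2001 0.0233
0.73 0.2154 0.0383
0.61 0.2287 0.055
0.49 0.2399 0.0733
0.37 0.2489 0.0927
0.25 0.2554 0.113
0.13 0.2595 0.134
```

Call:
{"fn": "jog_arm", "kwargs": {"motion": [0, 0.02, 0, -0.009, 0, 0, 0, 0, 0.04, 0, -0.015, 0, 0, 0, 0, 0.061, 0, -0.019, 0, 0, 0, 0, 0.082, 0, -0.02, 0, 0, 0, 0, 0.104, 0, -0.019, 0, 0, 0, 0, 0.125, 0, -0.016, 0, 0, 0, 0, 0.145, 0, -0.009, 0, 0, 0, 0, 0.165, 0, -0.001, 0, 0, 0]}}

```text
t: 20.05
tool_pos: [0.5429, 0.3799, 0.1094]
orientation: [-1.757, -2.604, 0.003]
force: [3.3, -6.3, -4.8]
opening: 0.0334
```

```bash
python3 sw.py 8;  python3 - <<'E'
from h import *
c=cam('wrist');crop(c,120,60,400,250,2,'w18');s=cam('scene');crop(s,310,140,110,90,6,'s18')
E
```

```text
e 0.6455676844653755 r 0.08919563878351933 phi 1.0899663754365803 F [ 3.30483149 -6.30699561 -4.76448735] op 0.033404279207367986 rv [-1.75688695 -2.60383863  0.00338306]
0.97 0.0178 0.0117
0.85 0.0346 0.0248
0.73 0.0498 0.0398
0.61 0.063 0.0565
0.49 0.0741 0.0746
0.37 0.083 0.094
0.25 0.0895 0.1143
0.13 0.0935 0.1352
```

View pics/s18.png

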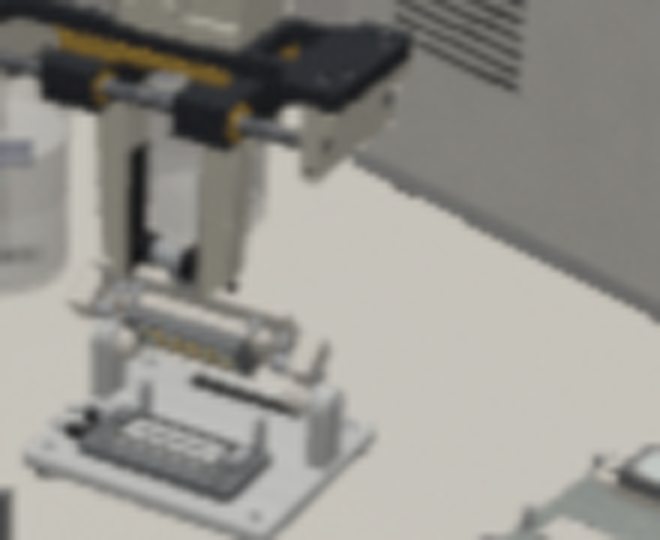

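View pics/w18.png

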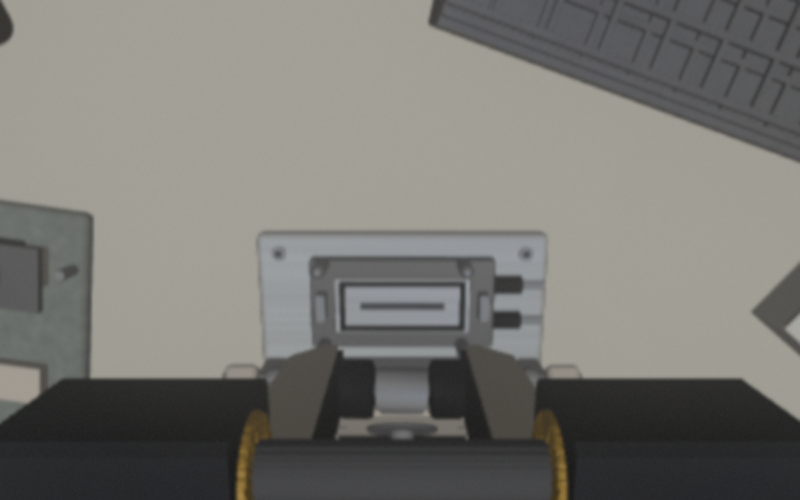

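Call:
{"fn": "jog_arm", "kwargs": {"motion": [0, 0.018, 0, 0.012, 0, 0, 0, 0, 0.035, 0, 0.025, 0, 0, 0, 0, 0.05, 0, 0.04, 0, 0, 0, 0, 0.063, 0, 0.056, 0, 0, 0, 0, 0.074, 0, 0.075, 0, 0, 0, 0, 0.083, 0, 0.094, 0, 0, 0, 0, 0.089, 0, 0.112, 0, 0, 0, 0, 0.092, 0, 0.13, 0, 0, 0]}}

```text
t: 20.95
tool_pos: [0.5255, 0.4234, 0.0439]
orientation: [-1.756, -2.604, 0.002]
force: [1.7, -6.4, 2.4]
opening: 0.0337
```

```bash
python3 sw.py 2
```

```text
e 0.6456158702671705 r 0.08914508238191735 phi 0.1530104569174676 F [ 1.69714445 -6.44019763  2.43364252] op 0.03374298339578722 rv [-1.75568023e+00 -2.60438115e+00  2.31615918e-03]
0.14 -0.0005 0.0021
0.13 -0.0002 0.0042
```

Call:
{"fn": "jog_arm", "kwargs": {"motion": [0, -0.001, 0, 0.003, 0, 0, 0, 0, -0.001, 0, 0.007, 0, 0, 0, 0, -0.001, 0, 0.01, 0, 0, 0]}}

```text
t: 21.25
tool_pos: [0.5257, 0.4236, 0.0421]
orientation: [-1.755, -2.604, 0.001]
force: [-11.4, -9.3, 26.1]
opening: 0.0336
```

```bash
python3 sw.py 2
```

```text
e 0.6458715967449385 r 0.08905763841173774 phi 0.13258511471424791 F [-11.40495499  -9.28402851  26.05144493] op 0.033609483968515416 rv [-1.75528792e+00 -2.60409051e+00  1.06120757e-03]
0.13 -0.0006 0.0003
0.13 -0.0005 0.0005
```

Call:
{"fn": "jog_arm", "kwargs": {"motion": [0.6, 0, 0, 0, 0, 0, 0, 0.6, 0, 0, 0, 0, 0, 0, 0.6, 0, 0, 0, 0, 0, 0, 0.6, 0, 0, -0.06, 0, 0, 0, 0.6, 0, 0, -0.14, 0, 0, 0, 0.6, 0, 0, -0.2, 0, 0, 0, 0, -0.06, 0, -0.22, 0, 0, 0, 0, -0.12, 0, -0.22, 0, 0, 0]}}

```text
t: 22.05
tool_pos: [0.5497, 0.3692, 0.1553]
orientation: [1.753, 2.606, 0.007]
force: [0.6, -0.7, -0.5]
opening: 0.0444
```

```bash
python3 - <<'E'
from h import *
c=cam('wrist');crop(c,120,60,400,250,2,'w19');s=cam('scene');crop(s,310,140,110,90,6,'s19');s=read_state();print(s['tool_pos'],s['tool_pos']@E,s['tool_pos']@N,s['opening'])
E
```

```text
[0.55007005 0.3653258  0.15262826] 0.6467402090430744 0.13329329483987942 0.03627801926748687
```

View pics/s19.png

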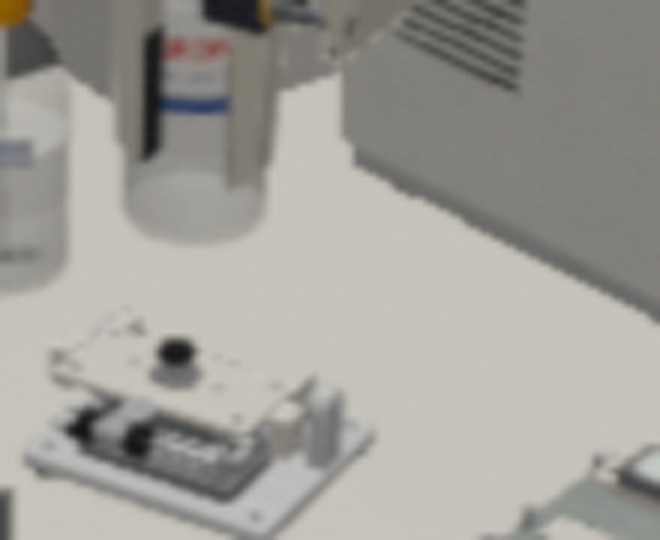

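View pics/w19.png

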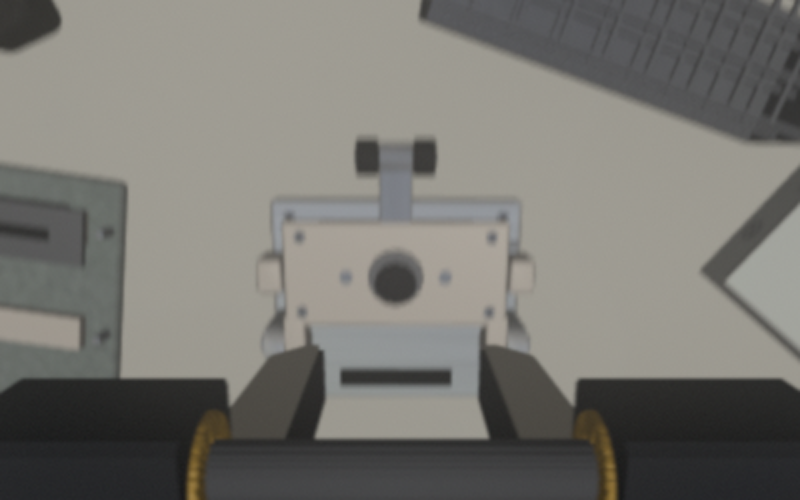

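```bash
python3 - <<'E'
from h import *
c=load('wrist');p=at(c,120+396.5/2,60+284/2,.072);print(p,p@E,p@N)
mv(.6462*E+.1442*N+.078*Z,down(YAW+np.pi/2))
E
```

```text
[0.54732944 0.37487958 0.072     ] 0.6477684597418111 0.1431790608254262
t 22.15 shift [ 0.0219 -0.0011  0.1492] turn [-0.      0.0002 -0.0007] dist mm 75.4 deg 0.1
```

Call:
{"fn": "jog_arm", "kwargs": {"motion": [0, 0.022, 0, 0.03, 0, 0, 0, 0, 0.022, 0, 0.07, 0, 0, 0, 0, 0.022, 0, 0.11, 0, 0, 0, 0, 0.022, 0, 0.14, 0, 0, 0, 0, 0.022, 0, 0.148, 0, 0, 0, 0, 0.022, 0, 0.148, 0, 0, 0]}}

```text
t: 22.75
tool_pos: [0.5448, 0.3758, 0.0771]
orientation: [-1.758, -2.603, 0.004]
force: [0.1, 0.0, 0.5]
opening: 0.0004
```

```bash
python3 - <<'E'
from h import *
c=cam('wrist');crop(c,200,100,240,180,3.3,'w20');s=read_state();print(s['tool_pos'],s['tool_pos']@E,s['tool_pos']@N,s['opening'],s['force'])
E
```

```text
[0.54570329 0.37603831 0.07845435] 0.6466931471973563 0.14486153543769897 0.0004853470995967383 [-0.64857668 -0.0595002   0.52641152]
```

View pics/w20.png

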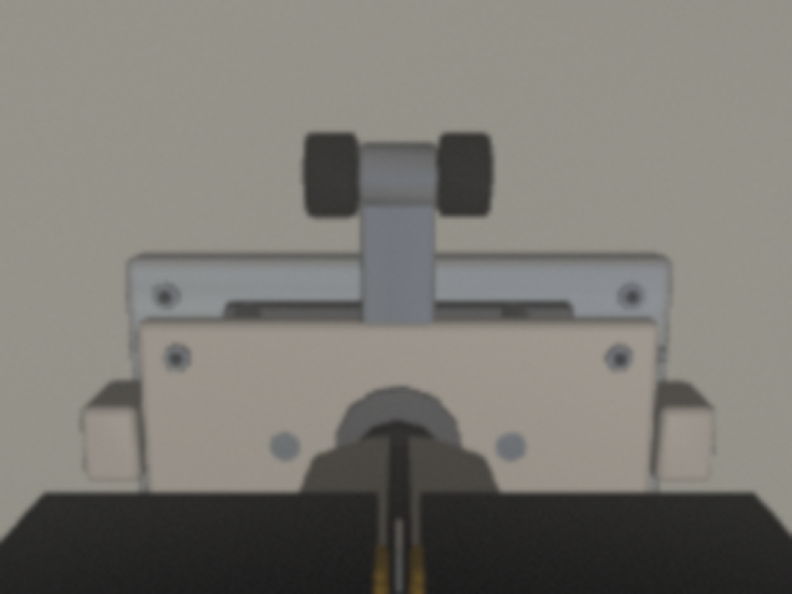

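Call:
{"fn": "jog_arm", "kwargs": {"motion": [0, 0, 0, 0.008, 0, 0, 0, 0, 0, 0, 0.014, 0, 0, 0, 0, 0, 0, 0.019, 0, 0, 0, 0, 0, 0, 0.023, 0, 0, 0, 0, 0, 0, 0.027, 0, 0, 0, 0, 0, 0, 0.03, 0, 0, 0, 0, 0, 0, 0.03, 0, 0, 0]}}

```text
t: 23.5
tool_pos: [0.5461, 0.3762, 0.0638]
orientation: [1.759, 2.603, 0.001]
force: [1.0, 1.6, 2.9]
opening: 0.0004
```

Call:
{"fn": "jog_arm", "kwargs": {"motion": [0, 0, 0, 0.002, 0, 0, 0, 0, 0, 0, 0.004, 0, 0, 0, 0, 0, 0, 0.004, 0, 0, 0]}}

```text
t: 23.8
tool_pos: [0.5463, 0.3763, 0.0635]
orientation: [1.759, 2.602, 0.001]
force: [-2.9, -2.2, 12.2]
opening: 0.0007
```

Call:
{"fn": "jog_arm", "kwargs": {"motion": [0, 0, 0, 0.004, 0, 0, 0, 0, 0, 0, 0.004, 0, 0, 0]}}

```text
t: 24.0
tool_pos: [0.5464, 0.3763, 0.0635]
orientation: [1.758, 2.602, 0.002]
force: [-5.1, -2.9, 15.6]
opening: 0.0008
```

```bash
python3 - <<'E'
from h import *
s=cam('scene');crop(s,310,170,80,60,10,'s21');s=read_state();print(s['tool_pos'],s['force'])
E
```

```text
[0.5463673  0.37633422 0.06345977] [-5.54219855 -3.21560143 15.36243369]
```

View pics/s21.png

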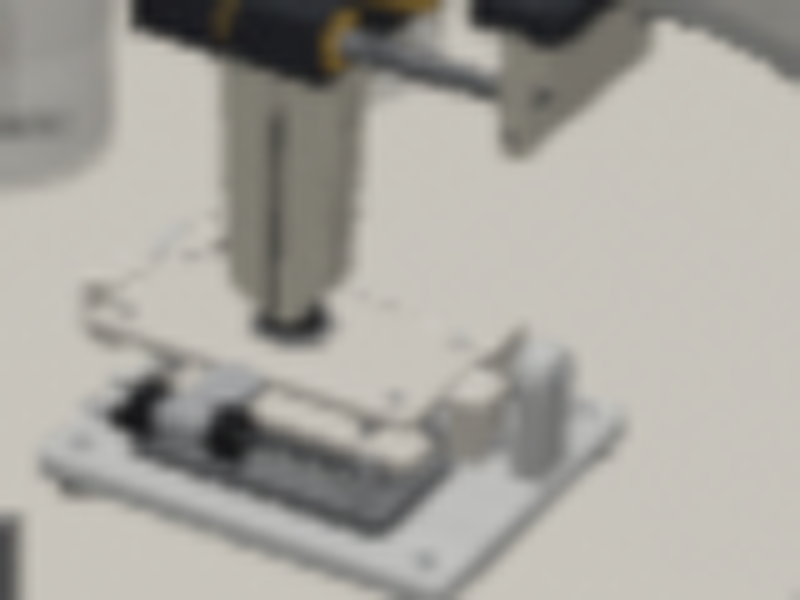

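Call:
{"fn": "jog_arm", "kwargs": {"motion": [0, 0, 0, 0.005, 0, 0, 0, 0, 0, 0, 0.007, 0, 0, 0]}}

```text
t: 24.25
tool_pos: [0.5466, 0.3765, 0.0631]
orientation: [1.758, 2.602, 0.002]
force: [-11.3, -6.1, 27.6]
opening: 0.0007
```

Call:
{"fn": "jog_arm", "kwargs": {"motion": [0, 0, 0, -0.01, 0, 0, 0, 0, 0, 0, -0.03, 0, 0, 0, 0, 0, 0, -0.1, 0, 0, 0, 0, 0, 0, -0.2, 0, 0, 0, 0, 0, 0, -0.26, 0, 0, 0, 0, 0, 0, -0.26, 0, 0, 0]}}

```text
t: 24.85
tool_pos: [0.5489, 0.3778, 0.2]
orientation: [1.756, 2.599, 0.015]
force: [-0.3, 0.9, -0.4]
opening: 0.0001
```

```bash
python3 - <<'E'
from h import *
c=cam('wrist');crop(c,120,60,400,250,2,'w22');s=cam('scene');crop(s,310,170,80,60,10,'s22');s=read_state();print(s['tool_pos'],s['force'])
E
```

```text
[0.54653363 0.37640971 0.19365956] [ 0.136534   -0.14127437 -0.90475713]
```

View pics/s22.png

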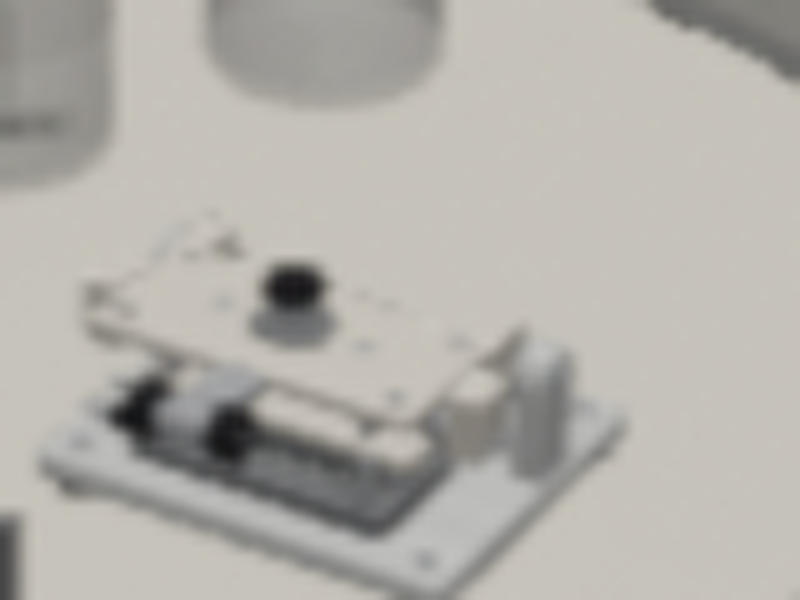

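View pics/w22.png

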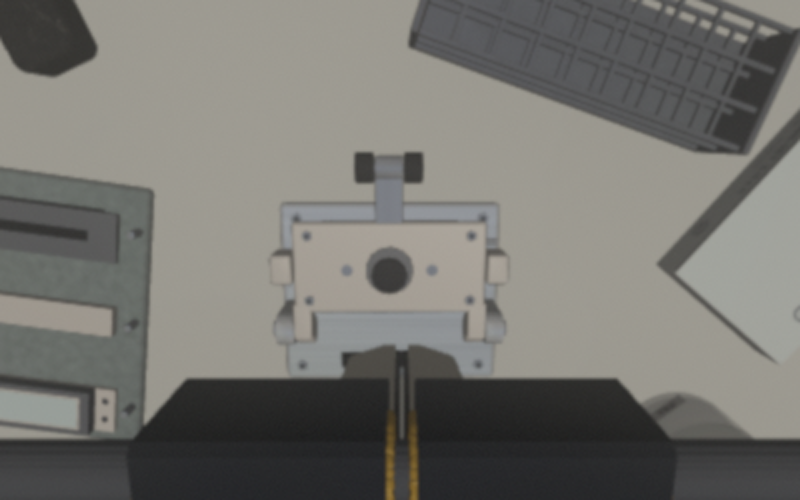

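```bash
python3 - <<'E'
from h import *
c=load('scene')
o=.6465*E+.1442*N
for z in (.036,.047):
  for x,y in ((-42,14),(-42,-14),(42,14),(33,14),(0,14)): print(z,x,y,((proj(c,o+E*x/1e3+N*y/1e3+Z*z)-[310,170])*10).round(0))
t=cam('scene');im=t['frame'][175:260,318:458,::-1];cv2.imwrite('pics/s23.png',cv2.resize(im,None,fx=5.5,fy=5.5,interpolation=cv2.INTER_CUBIC))
E
```

```text
0.036 -42 14 [402. 449.]
0.036 -42 -14 [454. 402.]
0.036 42 14 [133. 360.]
0.036 33 14 [161. 369.]
0.036 0 14 [266. 404.]
0.047 -42 14 [403. 414.]
0.047 -42 -14 [456. 367.]
0.047 42 14 [133. 325.]
0.047 33 14 [161. 334.]
0.047 0 14 [266. 369.]
```

View pics/s23.png

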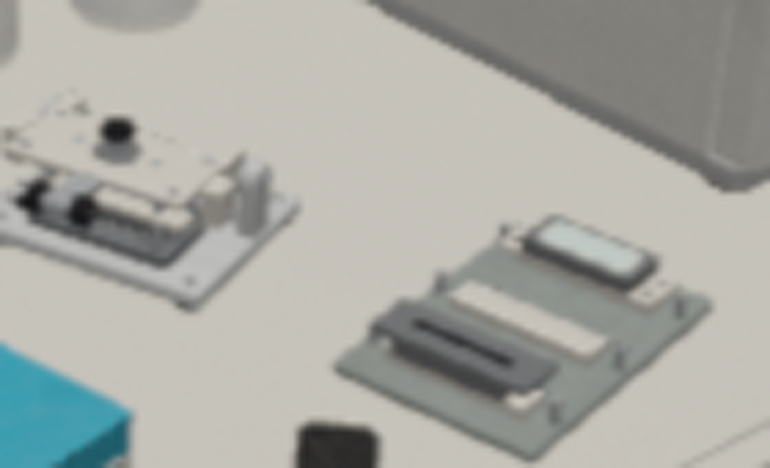

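```bash
python3 -c "
from plant import *
print(close_job())"
```

```text
the job is handed in; nothing more can be done
None
```

The cartridge change is done and handed in at about 25 s of the 61 s allowed.

What I did, in the order asked:
1. **Blank:** I lifted it out of the nest and laid it flat on the empty seat of the rest, between its pins. It sits about 2 mm off the seat line across its width.
2. **Sensor cartridge:** I gripped it from the middle seat, tilted the hand to match the open flipper, and pressed the cartridge home with the tongue between the two pins. I pressed once at the middle and once near the rear.
3. **Flipper:** I swung it over by the handle onto its stop, at about 26 N.
4. **Ejector:** I pushed the button in until it stopped, with the tool at 63.1 mm (63 mm expected) and about 28 N, then let go.

Last checks:
- In the final scene picture the carrier's near end and middle fall where the geometry puts them for a cartridge seated in the nest (top 36 mm above the bench). The flipper is closed and the button is back out.
- The tongueless cartridge is still on its seat, and I touched nothing else on the bench.

Checks that disagreed or stayed open:
- The wrist camera measured known lengths about 2% short, and sideways positions were about 1 mm off. I corrected for this by comparing the cartridge and pins in the same picture.
- My first estimate of the flipper angle (2.63) was low. The later views gave about 2.68, and pressing the cartridge in moved the flipper to about 2.75. Neither caused trouble.
- I could not see the far end of the seated cartridge clearly, because the handle hides most of it.

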